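Knock a stuck cell out of a test nest and lay it on the ribbed tray

ROBOT

A 7-joint arm with a two-finger parallel gripper is mounted at the origin on the work surface; the furniture and walls round the work are solid. World frame = base frame: x ahead of the robot, y to its left, z up, the work surface at z = 0. Lengths are in m, angles in rad, forces in N, time in s.
With the tool pointing down it reaches from about 0.425 to 0.925 m from the base axis. Payload 6.8 kg.
Tool frame: the origin (TCP) lies at the very end of the fingers, on their centre line; the grasp point (between the pads) lies 19 mm behind it; z points along the fingers, x is the direction in which the jaws open and shut, and the axes are right-handed (so a half turn about z gives the same grasp; the last joint's range is limited). The gripper opens to 85 mm and grips with 20 to 120 N. Pads are 22 mm wide; open, the fingers measure 114 mm over their backs; the gripper's body (76 mm by 85 mm) begins 54 mm behind the grasp point. The pads swing forward as they close: fully open they stand 13 mm farther back than shut.
Start: joints at [1.003, 0.477, 0.022, 1.555, -0.011, 1.109, -0.083], TCP at [0.3, -0.605, 0.206] pointing down, gripper open.
Joint ranges: [-2.96, 2.96], [-0.34, 2.1], [-1.41, 1.46], [0.24, 2.44], [-1.37, 4.51], [0.17, 1.92], [-2.96, 2.96]. Speed limits (rad/s): [2.39, 2.39, 3.14, 3.14, 3.14, 3.14, 3.14].

INTERFACE

Orientations are given as a unit quaternion [w, x, y, z].
In Python, from station import get_obs, read_camera, calibration, hand_in, recognise, outline_of, place_of gives the robot as it stands.
- The arm moves only by the tool move_arm, never from a script. Its argument "steps" is a list of rows, each an object with "fingers": the finger opening in mm, from 0 to 85.4; "translation": the shift along the world's x, y, z in mm, a list of three; "turn": the turn about the world's z in rad. In form: [{"fingers": fingers, "translation": [dx, dy, dz], "turn": turn}, ...]. A call has 1 to 10 rows; each row shifts and turns the commanded pose from where the row before left it; what a row does not reach is not made up. A row lasts 1/8 s, in which the tool goes at most 62.5 mm and 10.7 degrees, less where a joint would pass 70% of its speed; a pose out of reach is approached as far as the arm can. A call with a gripper value outside its range is refused whole. The fingers move at their own pace and stop on an object; "newtons" is the grip in N (left out, the last holds). Time passes only in rows, so rows that do not move let the fingers close. It gives the time, the measured TCP pose, the force and the opening at its end, in the units of the state.
- get_obs(): the state, without advancing time (a new reading comes with each control period).
- read_camera(name): name is "side" or "top"; returns the picture (384x512x3 uint8, blue, green, red); there is no depth.
- calibration(name): a dict with "camera_matrix" (3x3 intrinsics, pixels), "rvec" (rotation vector, rad) and "tvec" (3), from world to camera coordinates, as OpenCV has them. Camera axes: x right, y down, z forward; pixel columns grow to the right and rows downward; lengths in m; the calibration is good to about 2 mm. A picture is of the moment at which its call begins. calibration takes no time and is no camera call.
- hand_in(): hands the job in, once; it reports no verdict.
Trained networks look in the newest picture that a camera, given by its name, has taken for a name from the list of things; names that differ only in an ending like _2 or _b are one class to them, and where a whole thing is asked for, a point or a joint stands for the part that bears it (a point fixed in the world has none). Each returns a list of dicts, best first, with "conf" (0 to 1); they miss things now and then, are a little off and sometimes report something else, mostly with a low value. They report only what shows in the picture. A call takes as long as a camera call.
- recognise(camera, name): "xy" ([column, row] in pixels, amid what is visible of it).
- outline_of(camera, name): "mask" (384x512 bool, what is visible of it) and "xy" ([column, row] in pixels, amid what is visible of it).
- place_of(camera, name): "xy" ([column, row] in pixels: a listed point, or the origin of a listed thing).
The state is a dict: "t": time; "q": joint angles; "joint_vel": joint speeds; "joint_torque": joint torques, N m; "eef_pos": TCP position; "tool_rot": TCP orientation; "contact_force": force on the tool from outside, world axes, zero at the start; "torque": the same for the moment, N m; "gripper_width": opening from 0.0 (shut) to 1.0 (fully open).
Only numpy, scipy, OpenCV 4.12 (cv2) and the standard library are available. Lean on these libraries where they do the work, as an engineer would, in place of code of your own. Each camera call takes 0.05 s, during which the arm holds its last target.

TASK

The battery cell sunk in the inclined test nest is held fast by its contact spring: push the red-gripped knock-out rod all the way up through the nest's floor so that the cell stands well out of the bore, and let the rod return. Then draw the cell out and lower it gently into a groove at the free end of the dark grey ribbed tray, without setting the cell already lying there rolling, and leave the solder reel and the red pot beside the nest where they are.

Things in the scene. Friction and masses are not known exactly. Their poses are not given: they have to be found in the camera images.
- nest: Fixed cell-test nest: black bored block between aluminium cheeks. Origin on the bench under the bore's pivot, z up. The bore lies in the nest's x-z plane and rises at 40 degrees: the way the rod pushes and the cell comes out is A = (0.766, 0, 0.643) in the nest's frame (mouth to +x, rod's grip to -x). Base plate 156 x 104 mm, top at 13 mm; its two binding posts (x 56, y +-26 mm) are 38 mm high.
- nest_mouth (a point): Centre of the bore's open mouth in the block's upper face, which is square to A. Bore 27.5 mm wide, 67 mm deep. Block 50 mm wide (y), 48 mm square to A, with a brass cap 5.5 mm high on its upper side near the mouth; cheeks and bolts reach 42 mm to either side and 25 mm round the pivot, 35 mm behind the mouth.
- knockout_rod (a joint): Travel of the 10 mm steel knock-out rod along A, in m: 0 at rest, 0.044 fully pushed (stop). It passes through the floor of the bore and pushes the cell from below. A return spring (about 1.8 N at rest, 4 N at the stop) brings it back when let go. With the cell in the bore, pushing takes about 8 to 15 N in all.
- rod_grip (a point): Middle of the rod's red grip: a barrel 24 mm in diameter, axis along A, reaching 17 mm from this point towards the nest and 21 mm away from it. At its nest end a collar 34 mm in diameter, 5 mm thick, for fingers to push against. At rest the point is 59 mm over the bench, free all round.
- stuck_cell_center (a point): Centre of the cell in the nest: blue cylinder, 26 mm diameter, 65 mm long, grey band, metal ends, about 90 g, its own z axis along A. It starts with its upper end 2 mm below the mouth, nothing to grip. After the rod's full travel it stands about 41 mm out and stays, gripped by a sprung contact shoe; drawing it out the last 24 mm along A takes about 5 to 10 N.
- tray: Fixed dark grey ribbed tray, 104 mm (x) by 130 mm (y). Origin on the bench under its centre, z up. Seven round-topped ribs along x, pitch 18 mm (y = -54, -36 .. +54 mm), tops 16 mm over the bench; a rail at each edge x = +-49 mm is 22 mm high. A cell lying in a groove (y = +-9, +-27, +-45 mm) has its axis along x, 26.4 mm over the bench.
- tray_free (a point): Where a cell's centre would lie in the groove at y = -27 mm, in the tray's free half (negative y), 26.4 mm over the bench.
- cell_a_center (a point): Centre of a like cell already lying in the tray's groove at y = +45 mm; loose, rolls easily.
- solder_reel: Bystander: loose reel of solder, 58 x 58 x 36 mm, origin under its centre.
- tip_cleaner: Bystander: loose round dark red tip-cleaner pot, 62 mm across, 42 mm high, origin under its centre.

How it is judged:
On the way:
1. the knock-out rod has been pushed up and the cell stands at least 30 mm out of the nest's mouth (value of joint knockout_rod above 0.03 m and z of stuck_cell_center in the frame of nest above 0.1589 m), for 0.2 s.
At the end, for the whole second after the job is handed in: The cell lies at rest in one of the tray's free grooves (centre within 20 mm of the tray's middle along the groove, between y = -52 and +16 mm of the tray, 23.5 to 28.5 mm over the bench, its axis along the ribs within 0.15 rad), and the knock-out rod is back at rest (under 5 mm) (x of stuck_cell_center in the frame of tray between -0.02 and 0.02 m and y of stuck_cell_center in the frame of tray between -0.052 and 0.016 m and z of stuck_cell_center in the frame of tray between 0.0235 and 0.0285 m and angle between the z axis of stuck_cell_center and the x axis of tray, either way round below 0.15 rad and linear speed of stuck_cell below 0.02 m/s and angular speed of stuck_cell below 0.2 rad/s and value of joint knockout_rod below 0.005 m); the robot touches nothing.
It fails at once if the cell already on the tray is rolled or shifted by more than 10 mm (distance of cell_a_center from where it was at the start of the episode above 0.01 m).
It fails at once if the cell is dropped: let go over the tray more than 15 mm above where it lies in a groove (z of stuck_cell_center in the frame of tray above 0.0415 m and horizontal distance between stuck_cell_center and tray below 0.08 m and contact force between the fingers and stuck_cell below 0.05 N).
It fails at once if the solder reel or the tip-cleaner pot is shifted by more than 20 mm (distance of any of solder_reel, tip_cleaner from where it was at the start of the episode above 0.02 m).
It also fails if it takes over 51 s, if anything falls off the work surface, if the arm or the gripper's body presses on something with over 40 N, if the wrist force passes 120 N, or if a joint passes its speed limit or range.

## Working session

There is one attempt and no reset: what is moved stays moved. The work goes in short steps, Python scripts to look and compute and a tool call to move; the robot and the scene stay as the last step left them, time stands still between calls to the robot, and variables do not carry over. Pictures are saved under pics/ and viewed, and the job is handed in when it is done.

Besides the shell and the picture viewer there is one more tool, called after "Request:" by a JSON object that holds its "op" and its "data", one argument or row to a line. move_arm: Moves the arm, as the interface text tells. Its arguments: {"type":"object","properties":{"steps":{"type":"array"},"newtons":{"type":"number"}},"required":["steps"]}

```bash
ls; mkdir -p pics; python3 - <<'E'
from station import *
import cv2
print(get_obs())
for c in ["side","top"]:
    im=read_camera(c); cv2.imwrite(f"pics/{c}0.png",im)
    k=calibration(c); print(c,k)
    for n in ["nest","nest_mouth","rod_grip","stuck_cell_center","tray","tray_free","cell_a_center","solder_reel","tip_cleaner"]:
        try: print(n,[(round(d['conf'],2),[round(float(v),1) for v in d['xy']]) for d in place_of(c,n)][:3])
        except Exception as e: print(n,e)
E
```

```text
pics
{'t': 0.0, 'q': array([ 1.00289947,  0.47774537,  0.02239326,  1.5564267 , -0.01151064,
        1.10928878, -0.08309829]), 'joint_vel': array([-0.0015055 , -0.00023092, -0.00073636, -0.00044768,  0.0003069 ,
        0.00050016,  0.00089603]), 'joint_torque': array([ 2.31116601e-04, -5.96451795e+01,  1.60783231e+00, -2.81192654e+01,
        1.24570553e-02,  9.45960899e-03,  3.03198567e-05]), 'eef_pos': array([ 0.29922678, -0.60436525,  0.20487393]), 'tool_rot': array([-3.96712780e-04,  8.49629106e-01, -5.27379964e-01, -7.73924462e-04]), 'contact_force': array([-0.64631149,  0.03427675, -0.22646593]), 'torque': array([ 0.01375233, -0.02704282,  0.03305603]), 'gripper_width': 1.000694305524204}
side {'camera_matrix': array([[413.22005028,   0.        , 253.28931827],
       [  0.        , 413.22005028, 195.67218593],
       [  0.        ,   0.        ,   1.        ]]), 'rvec': array([ 2.25965768, -0.01519877,  0.00568992]), 'tvec': array([-0.51403911,  0.20010298,  0.82634009])}
nest [(0.96, [225.5, 281.3])]
nest_mouth [(0.95, [227.8, 233.1])]
rod_grip []
stuck_cell_center [(0.54, [224.9, 234.4])]
tray [(0.89, [203.5, 208.0])]
tray_free [(0.69, [193.0, 207.4])]
cell_a_center [(0.73, [314.3, 226.3]), (0.6, [212.0, 193.2])]
solder_reel []
tip_cleaner [(0.79, [313.9, 227.3])]
top {'camera_matrix': array([[357.49944571,   0.        , 254.6025898 ],
       [  0.        , 357.49944571, 198.29455809],
       [  0.        ,   0.        ,   1.        ]]), 'rvec': array([ 2.16788991, -2.17686186,  0.11287557]), 'tvec': array([0.12562304, 0.53500148, 0.92897328])}
nest [(0.62, [287.9, 226.3])]
nest_mouth [(0.71, [306.8, 220.8])]
rod_grip [(0.75, [258.4, 245.4])]
stuck_cell_center [(0.55, [296.6, 226.9])]
tray [(0.6, [202.7, 253.5])]
tray_free [(0.84, [213.3, 260.3])]
cell_a_center [(0.54, [189.7, 244.2])]
solder_reel [(0.94, [224.0, 182.7]), (0.17, [201.1, 255.6])]
tip_cleaner [(0.93, [232.9, 151.7])]
```

```bash
python3 - <<'E'
import cv2
for c in ["side","top"]:
    im=cv2.imread(f"pics/{c}0.png"); cv2.imwrite(f"pics/{c}0b.png",cv2.resize(im,(800,600),interpolation=cv2.INTER_CUBIC))
E
```

```text
(no output)
```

View pics/side0b.png

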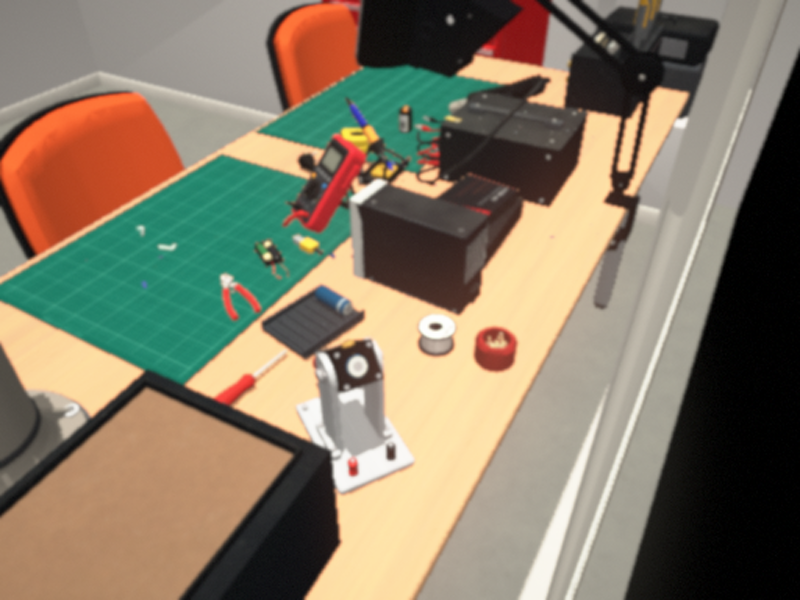

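View pics/top0b.png

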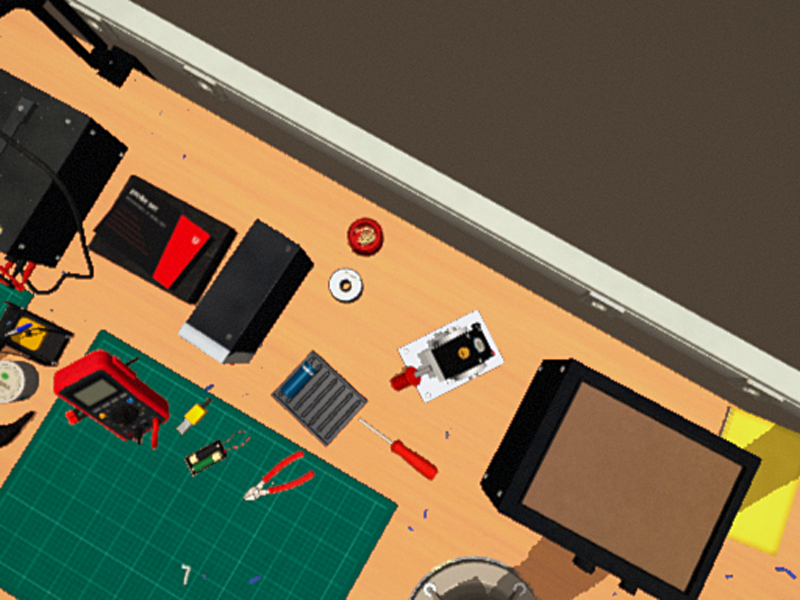

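The top view shows the nest at about (288,226) px in the native image, with the rod grip at (258,245). The tray is at (203,253), with cell A in its far upper-left groove. The reel is at (224,183) and the pot at (233,152). The side view shows the nest from the mouth side and the rod grip is hidden. Next I triangulate.

```bash
cat > h.py <<'E'
import numpy as np, cv2
from station import *
C={c:calibration(c) for c in ("side","top")}
def P(c):
    k=C[c]; R,_=cv2.Rodrigues(np.array(k["rvec"])); return k["camera_matrix"],R,np.array(k["tvec"]).reshape(3)
def proj(c,X):
    K,R,t=P(c); return cv2.projectPoints(np.atleast_2d(np.array(X,float)),np.array(C[c]["rvec"]),np.array(C[c]["tvec"]),K,None)[0].reshape(-1,2)
def ray(c,uv):
    K,R,t=P(c); d=R.T@np.linalg.solve(K,[uv[0],uv[1],1]); return -R.T@t,d/np.linalg.norm(d)
def atz(c,uv,z):
    o,d=ray(c,uv); return o+d*(z-o[2])/d[2]
def tri(a,b):
    (o1,d1),(o2,d2)=ray("side",a),ray("top",b)
    s=np.linalg.lstsq(np.c_[d1,-d2],o2-o1,rcond=None)[0]
    p,q=o1+s[0]*d1,o2+s[1]*d2; return (p+q)/2,np.linalg.norm(p-q)
E
python3 - <<'E'
from h import *
np.set_printoptions(precision=4,suppress=True)
for c in C: print(c, ray(c,(256,192)), proj(c,[[0,0,0],[.3,-.605,.2],[.5,0,0]]))
pts=dict(nest=((225.5,281.3),(287.9,226.3)),mouth=((227.8,233.1),(306.8,220.8)),tray=((203.5,208),(202.7,253.5)),free=((193,207.4),(213.3,260.3)),ca=((212,193.2),(189.7,244.2)),pot=((313.9,227.3),(232.9,151.7)))
for n,(a,b) in pts.items(): print(n,*tri(a,b))
print("grip",atz("top",(258.4,245.4),.059)); print("mouth",atz("top",(306.8,220.8),.1605))
print("free",atz("top",(213.3,260.3),.0264),"ca",atz("top",(189.7,244.2),.0264),atz("side",(212,193.2),.0264),"tray",atz("top",(202.7,253.5),0),atz("side",(203.5,208),0))
print("reel",atz("top",(224,182.7),0.0))
E
```

```text
side (array([ 0.5081, -0.5173,  0.6792]), array([ 0.0159,  0.7774, -0.6288])) [[  -3.7613  295.7358]
 [-109.7183  947.4627]
 [ 246.2873  292.9232]]
top (array([0.4406, 0.1277, 0.977 ]), array([ 0.1168, -0.0085, -0.9931])) [[302.9465 404.1807]
 [596.9274 298.7476]
 [299.701  211.9859]]
nest [ 0.459   0.0324 -0.0027] 0.00429532634462307
mouth [0.4696 0.0055 0.1634] 0.0007047738522332319
tray [ 0.3905  0.265  -0.0038] 0.004029970176472178
free [0.3724 0.2325 0.0269] 1.7011561233308315e-05
ca [0.4138 0.2964 0.0185] 0.0010486245139823937
pot [0.6629 0.1827 0.0059] 0.008496489101434334
grip [0.4116 0.1144 0.059 ]
mouth [0.47   0.0051 0.1605]
free [0.3723 0.2326 0.0264] ca [0.4146 0.2951 0.0264] [0.4144 0.2866 0.0264] tray [0.3887 0.2642 0.    ] [0.3932 0.2608 0.    ]
reel [0.5817 0.2075 0.    ]
```

```bash
python3 - <<'E'
import cv2
im=cv2.imread("pics/top0.png")
cv2.imwrite("pics/z_nest.png",cv2.resize(im[190:266,236:336],(800,608-8),interpolation=cv2.INTER_CUBIC))
cv2.imwrite("pics/z_tray.png",cv2.resize(im[215:291,160:260],(800,600),interpolation=cv2.INTER_CUBIC))
im=cv2.imread("pics/side0.png")
cv2.imwrite("pics/z_side.png",cv2.resize(im[175:325,150:350],(800,600),interpolation=cv2.INTER_CUBIC))
E
```

```text
(no output)
```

View pics/z_nest.png

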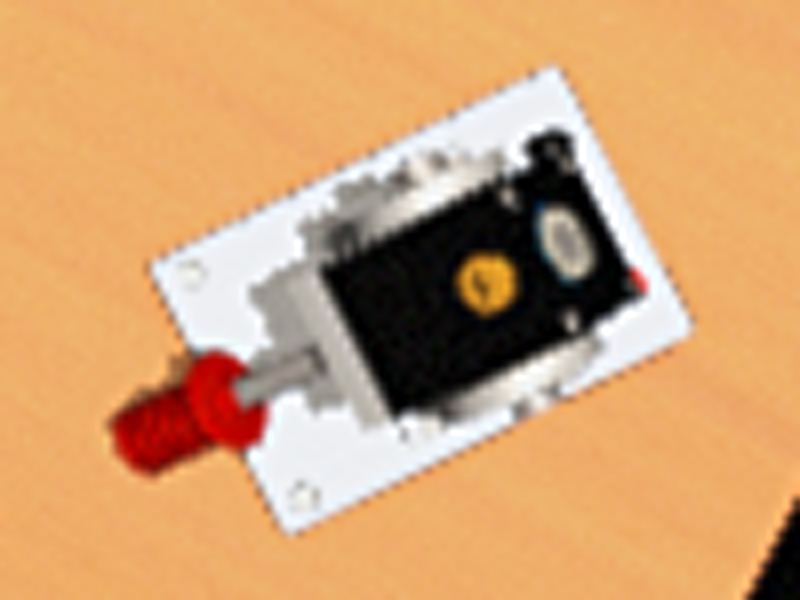

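View pics/z_tray.png

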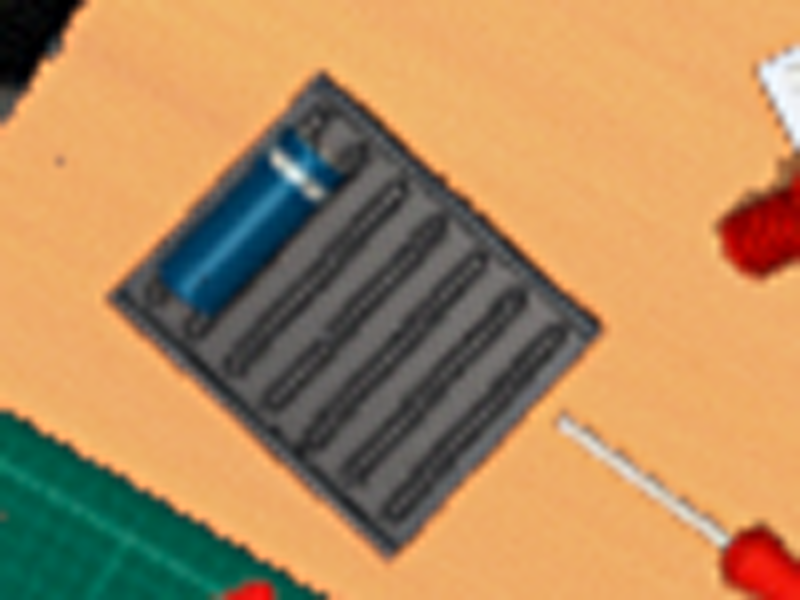

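View pics/z_side.png

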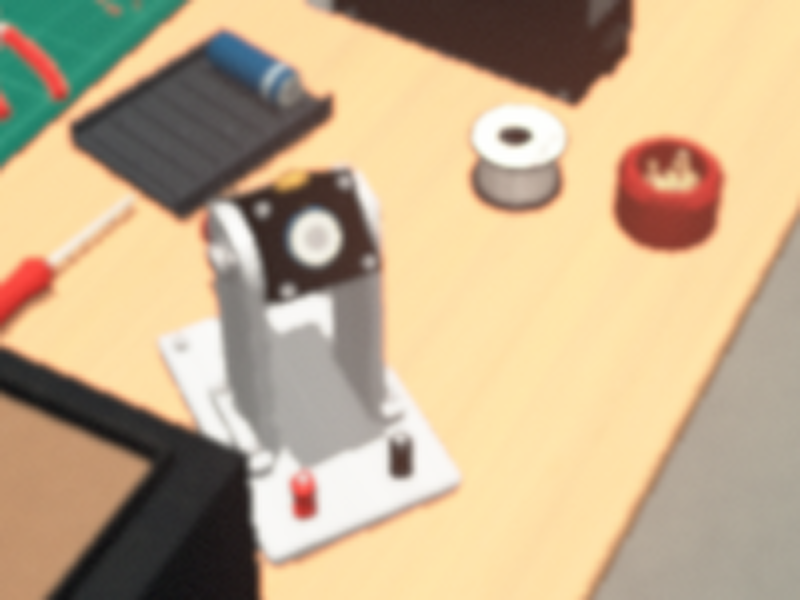

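```bash
python3 - <<'E'
from h import *
np.set_printoptions(precision=4,suppress=True)
def nat(u,v,ox,oy): return (ox+(u+.5)/8-.5, oy+(v+.5)/(600/76)-.5)
cs=[atz("top",nat(u,v,236,190),.013)[:2] for u,v in [(553,65),(692,327),(292,535),(150,265)]]
cs=np.array(cs); print(cs, cs.mean(0))
for i in range(4):
    d=cs[(i+1)%4]-cs[i]; print(np.linalg.norm(d), np.degrees(np.arctan2(d[1],d[0])))
print("side posts"); 
for n,(u,v) in dict(mouthend=(567,242),gripfarend=(135,445),collar=(235,400),capl=(487,283)).items(): 
    for z in (.045,.059,.07,.16): print(n,z,atz("top",nat(u,v,236,190),z))
ts=np.array([atz("top",nat(u,v,160,215),.02)[:2] for u,v in [(322,72),(603,325),(393,555),(110,297)]])
print(ts,ts.mean(0))
for i in range(4):
    d=ts[(i+1)%4]-ts[i]; print(np.linalg.norm(d), np.degrees(np.arctan2(d[1],d[0])))
def natS(u,v): return (150+(u+.5)/4-.5,175+(v+.5)/4-.5)
print("side plate corners",[atz("side",natS(u,v),.013) for u,v in [(462,480),(278,560),(160,342)]])
print("side mouth",tri(natS(315,237),nat(567,242,236,190)))
print("side tray c",[atz("side",natS(u,v),z) for (u,v),z in [((183,215),.02),((75,130),.02),((330,98),.022)]])
E
```

```text
[[ 0.5377 -0.0125]
 [ 0.4479 -0.0576]
 [ 0.3785  0.0775]
 [ 0.4697  0.1244]] [0.4584 0.033 ]
0.10050373981115075 -153.34633478143732
0.15182798802953976 117.19357993624705
0.10258740380853448 27.232266806140416
0.15285858100056807 -63.58912523940566
side posts
mouthend 0.045 [ 0.4757 -0.0113  0.045 ]
mouthend 0.059 [ 0.4752 -0.0092  0.059 ]
mouthend 0.07 [ 0.4748 -0.0076  0.07  ]
mouthend 0.16 [0.4714 0.0058 0.16  ]
gripfarend 0.045 [0.4099 0.1296 0.045 ]
gripfarend 0.059 [0.4104 0.1296 0.059 ]
gripfarend 0.07 [0.4107 0.1296 0.07  ]
gripfarend 0.16 [0.4137 0.1294 0.16  ]
collar 0.045 [0.4244 0.0972 0.045 ]
collar 0.059 [0.4246 0.0977 0.059 ]
collar 0.07 [0.4248 0.098  0.07  ]
collar 0.16 [0.4264 0.101  0.16  ]
capl 0.045 [0.4623 0.015  0.045 ]
capl 0.059 [0.462  0.0167 0.059 ]
capl 0.07 [0.4618 0.018  0.07  ]
capl 0.16 [0.4597 0.0289 0.16  ]
[[0.4686 0.27  ]
 [0.3836 0.1761]
 [0.3082 0.2449]
 [0.3936 0.3393]] [0.3885 0.2576]
0.1266544058304764 -132.1857680270434
0.10203818944284183 137.5909748207391
0.12723513958644223 47.85485640733715
0.10213231390078294 -42.734598400098555
side plate corners [array([ 0.5372, -0.0145,  0.013 ]), array([ 0.4491, -0.0591,  0.013 ]), array([0.3793, 0.0774, 0.013 ])]
side mouth (array([0.4707, 0.0059, 0.1611]), np.float64(0.0012120819055988137))
side tray c [array([0.3836, 0.1672, 0.02  ]), array([0.311 , 0.2423, 0.02  ]), array([0.4651, 0.268 , 0.022 ])]
```

```bash
python3 - <<'E'
from h import *
np.set_printoptions(precision=4,suppress=True)
def nat(u,v,ox,oy): return (ox+(u+.5)/8-.5, oy+(v+.5)/(600/76)-.5)
R={-54:((397,515),(558,332)),-36:((357,477),(518,297)),-18:((312,445),(480,260)),0:((275,402),(440,225)),18:((235,368),(400,188)),36:((197,325),(357,150))}
ys=[];M=[]
for y,(a,b) in R.items():
    A,B=[atz("top",nat(*p,160,215),.015)[:2] for p in (a,b)]
    d=B-A; ys.append(y); M.append((A+B)/2); print(y,(A+B)/2,np.degrees(np.arctan2(d[1],d[0])),np.linalg.norm(d))
M=np.array(M); print(np.polyfit(ys,M,1)); p=np.polyfit(ys,M,1)[0]; print(np.degrees(np.arctan2(p[1],p[0])),np.linalg.norm(p))
A=atz("top",nat(248,222,160,215),.03);print("cellA",A)
c=np.array([.389,.2585]);x=np.array([np.cos(np.radians(-42.3)),np.sin(np.radians(-42.3))]);y=np.array([-x[1],x[0]])
# reproject model overlay
for cam in ("top","side"):
    im=cv2.imread(f"pics/{cam}0.png")
    for k in range(-54,55,18):
        pp=proj(cam,[np.r_[c+y*k/1000+x*s,.016] for s in (-.049,.049)])
        cv2.line(im,*[tuple(int(round(v*8)) for v in q) for q in pp],(0,255,255),1,cv2.LINE_AA,3)
    pp=proj(cam,[np.r_[c-y*.009+x*s,.0264] for s in (-.0325,.0325)]+[np.r_[c+y*.045+x*s,.0264] for s in (-.0325,.0325)])
    for a in (0,2): cv2.line(im,*[tuple(int(round(v*8)) for v in q) for q in pp[a:a+2]],(0,0,255),1,cv2.LINE_AA,3)
    m=np.array([.4706,.0057]); u=np.array([np.cos(np.radians(-63.1)),np.sin(np.radians(-63.1))])
    ax=[np.r_[m+u*.766*s,.161+.643*s] for s in (0,-.158,-.179,.041)]
    for q in proj(cam,ax): cv2.circle(im,tuple(int(round(v*8)) for v in q),8,(0,255,0),-1,cv2.LINE_AA,3)
    cr=im[190:300,160:330] if cam=="top" else im[175:285,150:320]
    cv2.imwrite(f"pics/ov_{cam}.png",cv2.resize(cr,(800,518),interpolation=cv2.INTER_CUBIC))
E
```

```text
-54 [0.3508 0.2178] -41.30107828306764 0.08031330636534417
-36 [0.363  0.2312] -41.69195845077066 0.07967111307677764
-18 [0.3745 0.245 ] -42.04548316424597 0.08253055299095322
0 [0.3876 0.2579] -42.718670994105985 0.08002151578472232
18 [0.3995 0.2713] -42.14914578630157 0.08084723085501526
36 [0.4131 0.285 ] -41.98488138147152 0.07862158221046517
[[0.0007 0.0007]
 [0.3876 0.2581]]
47.25225926317751 0.001014632768745566
cellA [0.4186 0.2922 0.03  ]
```

View pics/ov_top.png

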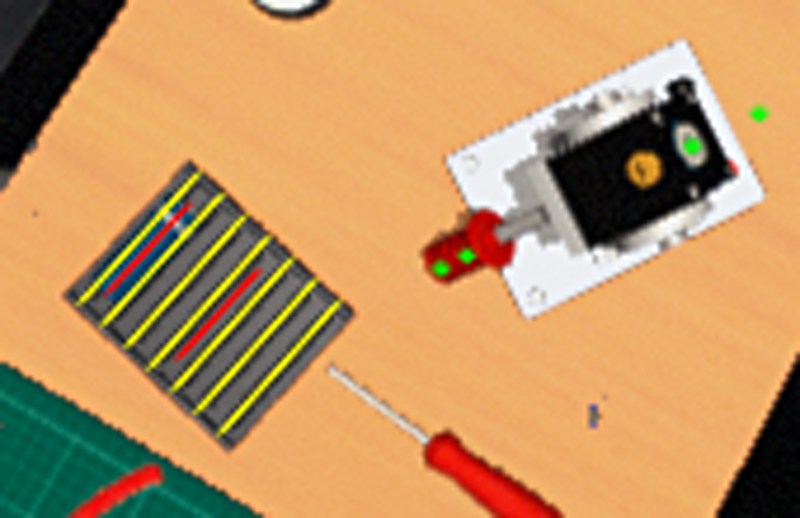

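View pics/ov_side.png

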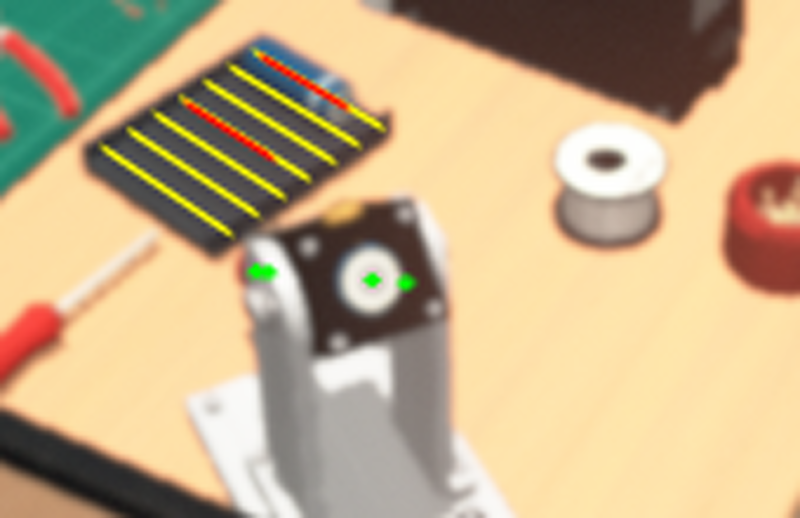

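Overlays fit: the tray is centred near (0.388, 0.258) with yaw -42.2°, the mouth is at (0.4706, 0.0057, 0.161), and the nest yaw is -63.1°. My plan is to push the end of the rod with the fingers shut, which keeps the gripper body clear of the block. First I rise and move round.

Request:
{"op": "move_arm", "data": {
  "newtons": 40,
  "steps": [
    {"fingers": 0, "translation": [0, 0, 50], "turn": 0},
    {"fingers": 0, "translation": [0, 0, 50], "turn": 0},
    {"fingers": 0, "translation": [10, 10, 45], "turn": 0.1},
    {"fingers": 0, "translation": [35, 42, 0], "turn": 0.18},
    {"fingers": 0, "translation": [35, 42, 0], "turn": 0.18},
    {"fingers": 0, "translation": [35, 42, 0], "turn": 0.18},
    {"fingers": 0, "translation": [35, 42, 0], "turn": 0.18},
    {"fingers": 0, "translation": [30, 45, 0], "turn": 0.18},
    {"fingers": 0, "translation": [30, 45, 0], "turn": 0.18},
    {"fingers": 0, "translation": [0, 55, 0], "turn": 0.1}
  ]
}}

```text
t: 2.25
eef_pos: [0.5112, -0.2799, 0.3503]
tool_rot: [-0.0, 0.996, 0.087, 0.0]
contact_force: [0.4, -0.3, 0.2]
gripper_width: 0.001
```

Request:
{"op": "move_arm", "data": {
  "steps": [
    {"fingers": 0, "translation": [0, 55, 0], "turn": 0.1},
    {"fingers": 0, "translation": [0, 55, 0], "turn": 0.1},
    {"fingers": 0, "translation": [0, 55, 0], "turn": 0.095},
    {"fingers": 0, "translation": [-10, 55, 0], "turn": 0},
    {"fingers": 0, "translation": [-20, 55, 0], "turn": 0},
    {"fingers": 0, "translation": [-25, 50, 0], "turn": 0},
    {"fingers": 0, "translation": [-30, 50, 0], "turn": 0},
    {"fingers": 0, "translation": [-20, 45, 0], "turn": 0},
    {"fingers": 0, "translation": [-10, 10, 0], "turn": 0},
    {"fingers": 0, "translation": [0, 0, 0], "turn": 0}
  ]
}}

```text
t: 3.5
eef_pos: [0.3943, 0.1481, 0.351]
tool_rot: [0.0, 0.973, 0.23, 0.0]
contact_force: [0.3, -1.4, 1.0]
gripper_width: -0.004
```

Request:
{"op": "move_arm", "data": {
  "steps": [
    {"fingers": 0, "translation": [0, 10, -50], "turn": 0},
    {"fingers": 0, "translation": [0, 0, -50], "turn": 0},
    {"fingers": 0, "translation": [0, 0, -50], "turn": 0},
    {"fingers": 0, "translation": [0, 0, -50], "turn": 0},
    {"fingers": 0, "translation": [0, 0, 0], "turn": 0}
  ]
}}

```text
t: 4.12
eef_pos: [0.3927, 0.1554, 0.1479]
tool_rot: [0.0, 0.973, 0.229, -0.004]
contact_force: [-0.4, 0.4, 0.4]
gripper_width: 0.002
```

Request:
{"op": "move_arm", "data": {
  "steps": [
    {"fingers": 0, "translation": [1, 1, -50], "turn": 0},
    {"fingers": 0, "translation": [0, 0, -40], "turn": 0},
    {"fingers": 0, "translation": [0, 0, -15], "turn": 0},
    {"fingers": 0, "translation": [0, 0, 0], "turn": 0}
  ]
}}

```text
t: 4.62
eef_pos: [0.3966, 0.159, 0.0466]
tool_rot: [0.0, 0.973, 0.229, 0.0]
contact_force: [0.1, -0.0, 0.3]
gripper_width: -0.004
```

```bash
python3 - <<'E'
from h import *
for c in ("top","side"):
    im=read_camera(c)
    cr=im[190:290,200:330] if c=="top" else im[150:300,130:330]
    cv2.imwrite(f"pics/p1_{c}.png",cv2.resize(cr,(780,600) if c=="top" else (800,600),interpolation=cv2.INTER_CUBIC))
E
```

```text
(no output)
```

View pics/p1_top.png

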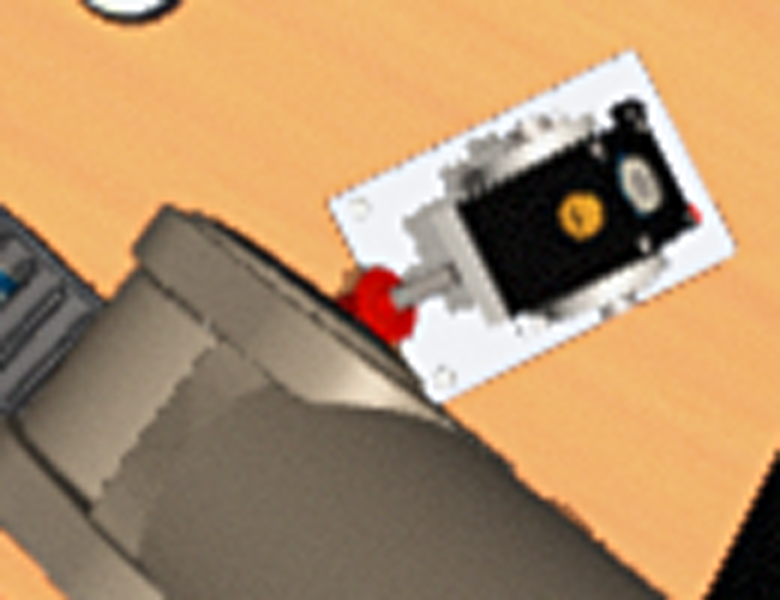

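View pics/p1_side.png

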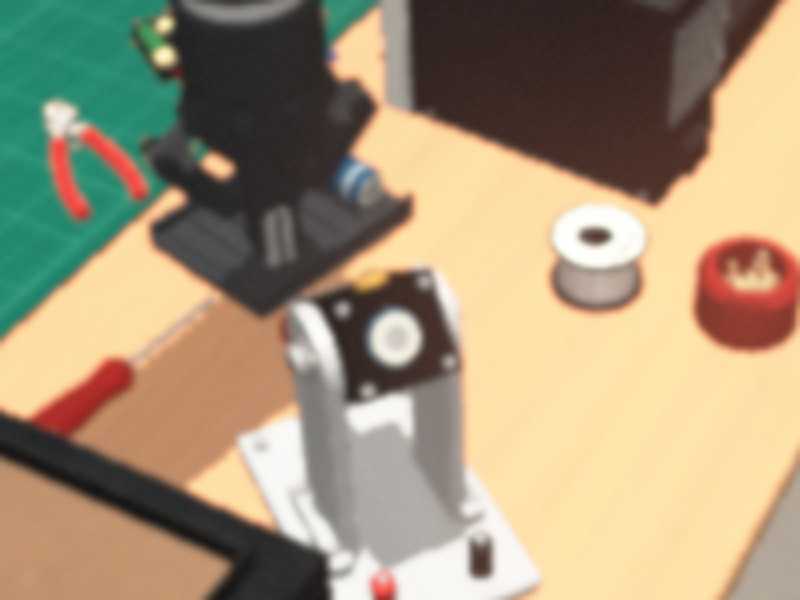

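Request:
{"op": "move_arm", "data": {
  "steps": [
    {"fingers": 0, "translation": [0, -6, -3], "turn": 0},
    {"fingers": 0, "translation": [1, -4, 0], "turn": 0},
    {"fingers": 0, "translation": [1, -2, 0], "turn": 0},
    {"fingers": 0, "translation": [1, -2, 0], "turn": 0}
  ]
}}

```text
t: 5.22
eef_pos: [0.3988, 0.1449, 0.043]
tool_rot: [0.0, 0.973, 0.23, 0.0]
contact_force: [-0.5, -0.8, 0.3]
gripper_width: 0.001
```

Request:
{"op": "move_arm", "data": {
  "steps": [
    {"fingers": 0, "translation": [1, -2, 0], "turn": 0},
    {"fingers": 0, "translation": [1, -2, 0], "turn": 0},
    {"fingers": 0, "translation": [0, 0, 0], "turn": 0}
  ]
}}

```text
t: 5.6
eef_pos: [0.4006, 0.141, 0.0428]
tool_rot: [-0.0, 0.973, 0.23, -0.0]
contact_force: [-0.5, 0.3, -0.1]
gripper_width: -0.0
```

Next I push along A in small steps and watch the force.

Request:
{"op": "move_arm", "data": {
  "steps": [
    {"fingers": 0, "translation": [1.4, -2.7, 1], "turn": 0},
    {"fingers": 0, "translation": [1.4, -2.7, 1], "turn": 0},
    {"fingers": 0, "translation": [1.4, -2.7, 2], "turn": 0},
    {"fingers": 0, "translation": [0, 0, 0], "turn": 0}
  ]
}}

```text
t: 6.1
eef_pos: [0.405, 0.1327, 0.047]
tool_rot: [0.0, 0.973, 0.23, 0.0]
contact_force: [-0.9, 0.4, -0.4]
gripper_width: 0.001
```

```bash
python3 - <<'E'
from h import *
for c in ("top","side"):
    im=read_camera(c)
    print([(round(d['conf'],2),d['xy']) for d in place_of(c,"rod_grip")][:2])
    cr=im[190:290,200:330] if c=="top" else im[190:280,160:280]
    cv2.imwrite(f"pics/p2_{c}.png",cv2.resize(cr,(780,600) if c=="top" else (800,600),interpolation=cv2.INTER_CUBIC))
E
```

```text
[]
[]
```

View pics/p2_top.png

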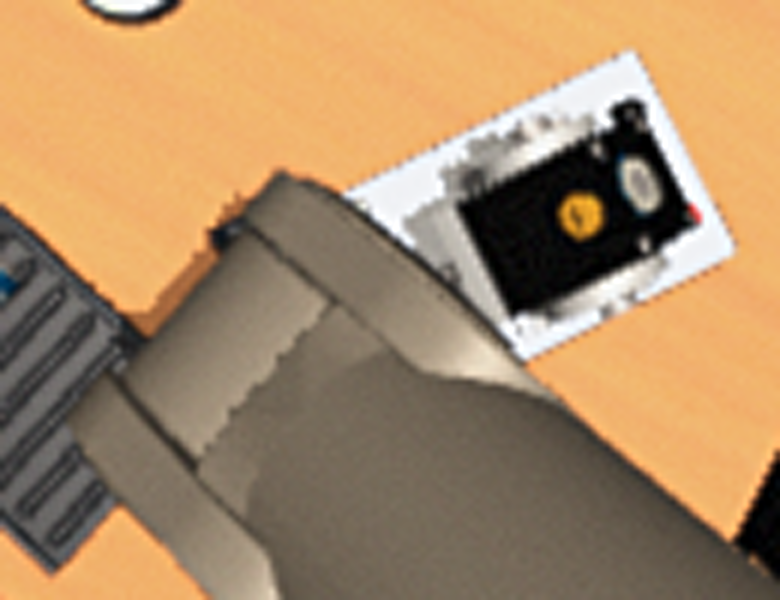

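View pics/p2_side.png

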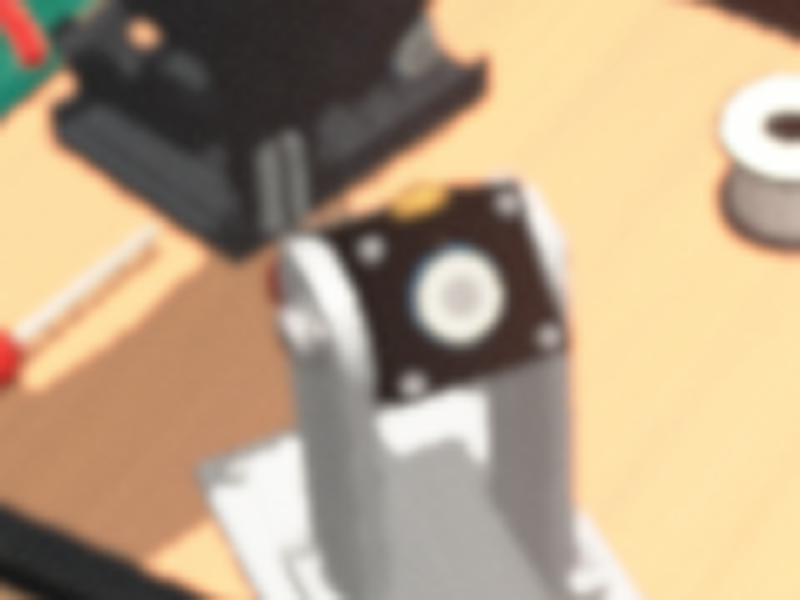

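Request:
{"op": "move_arm", "data": {
  "steps": [
    {"fingers": 0, "translation": [1, -2, -2], "turn": 0},
    {"fingers": 0, "translation": [1, -2, -1], "turn": 0},
    {"fingers": 0, "translation": [0, 0, 0], "turn": 0}
  ]
}}

```text
t: 6.68
eef_pos: [0.4067, 0.1287, 0.0437]
tool_rot: [0.0, 0.973, 0.23, -0.0]
contact_force: [-0.5, -0.1, 0.4]
gripper_width: 0.002
```

Request:
{"op": "move_arm", "data": {
  "steps": [
    {"fingers": 0, "translation": [1, -2, 0], "turn": 0},
    {"fingers": 0, "translation": [1, -2, 0], "turn": 0},
    {"fingers": 0, "translation": [0, 0, 0], "turn": 0}
  ]
}}

```text
t: 7.05
eef_pos: [0.4087, 0.1252, 0.0439]
tool_rot: [-0.0, 0.973, 0.23, 0.0]
contact_force: [-2.0, 0.5, 0.9]
gripper_width: 0.001
```

```bash
python3 - <<'E'
from h import *
print(get_obs()['contact_force'],get_obs()['torque'])
for c in ("top","side"):
    im=read_camera(c)
    cr=im[190:290,200:330] if c=="top" else im[190:280,160:280]
    cv2.imwrite(f"pics/p3_{c}.png",cv2.resize(cr,(780,600) if c=="top" else (800,600),interpolation=cv2.INTER_CUBIC))
print(get_obs()['contact_force'],get_obs()['torque'])
E
```

```text
[-1.97374577  0.46274125  0.89986962] [ 0.24820392  0.16738532 -0.02209126]
[-1.25315034  1.58603427  1.10987249] [ 0.30467608  0.22844222 -0.0314378 ]
```

View pics/p3_top.png

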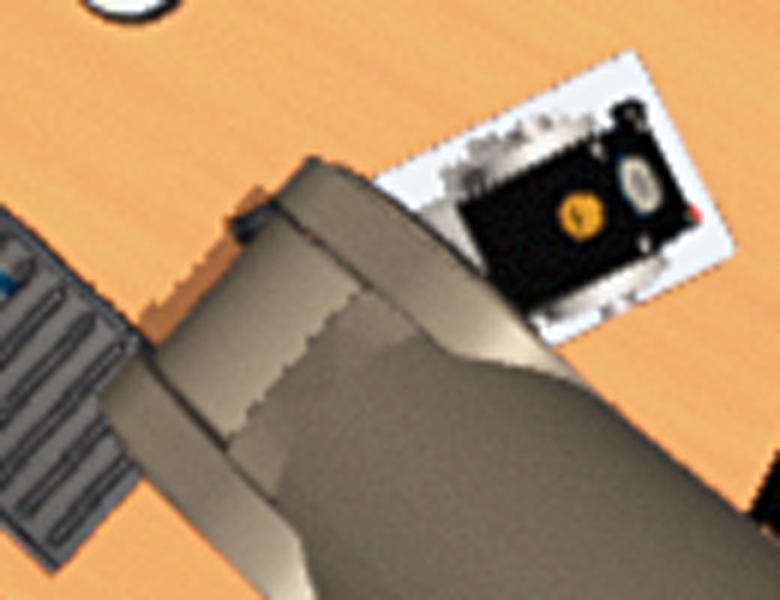

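View pics/p3_side.png

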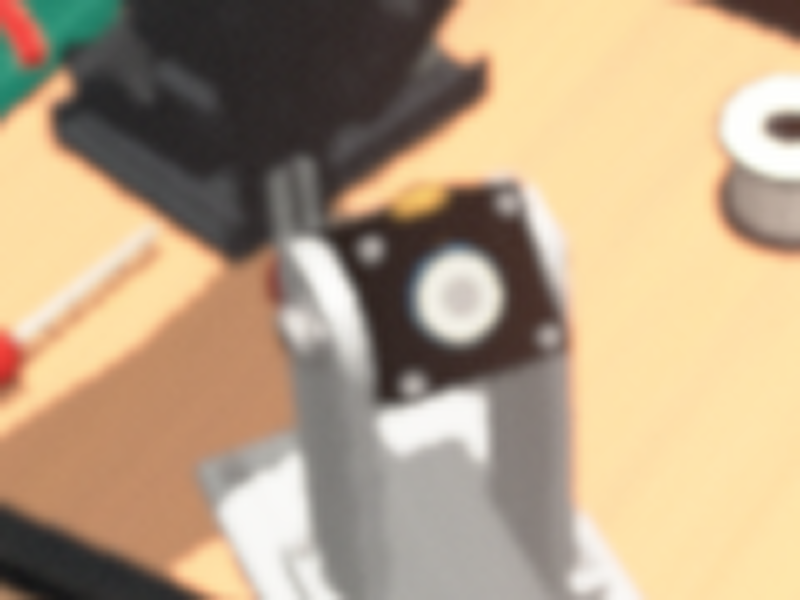

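```bash
python3 - <<'E'
from h import *
t=np.array([.4087,.1252,.044]); u=np.array([.4524,-.8918,0]); v=np.array([.8918,.4524,0]);Z=np.array([0,0,1])
for z in (0,.02,.04,.06,.073):
    print(z,[ ((proj("side",t+z*Z+a*v+b*u)[0]-[160,190])*6.667).round() for a,b in ((-.011,.011),(.011,.011),(0,0))])
m=np.array([.4706,.0057,.161]);A=.766*u+.643*Z
N=-.643*u+.766*Z
print("collar rim in side", [ ((proj("side",m-A*d+N*h-v*w)[0]-[160,190])*6.667).round() for d in (.141,.146) for h,w in ((0,.017),(.012,.012),(.017,0))])
E
python3 - <<'E'
import cv2
im=cv2.imread("pics/p3_side.png"); cv2.imwrite("pics/p3z.png",cv2.convertScaleAbs(cv2.resize(im[0:400,150:550],(800,600)),alpha=1.8,beta=20))
E
```

```text
0 [array([275., 324.]), array([338., 302.]), array([294., 292.])]
0.02 [array([270., 280.]), array([334., 257.]), array([289., 247.])]
0.04 [array([265., 234.]), array([330., 212.]), array([284., 202.])]
0.06 [array([259., 187.]), array([325., 165.]), array([279., 155.])]
0.073 [array([256., 156.]), array([322., 133.]), array([276., 123.])]
collar rim in side [array([273., 302.]), array([276., 260.]), array([307., 232.]), array([269., 301.]), array([272., 260.]), array([303., 232.])]
```

View pics/p3z.png

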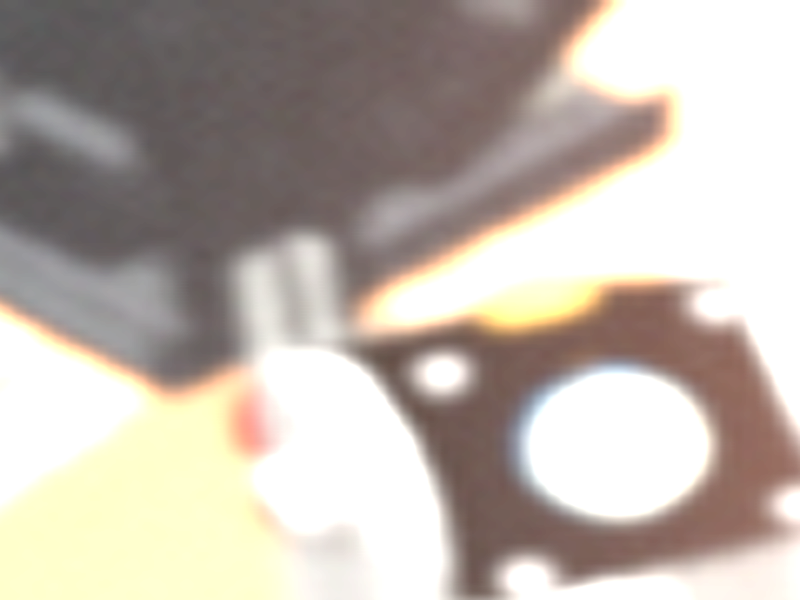

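Request:
{"op": "move_arm", "data": {
  "steps": [
    {"fingers": 0, "translation": [0, 0, 3], "turn": 0},
    {"fingers": 0, "translation": [0, 0, 3], "turn": 0},
    {"fingers": 0, "translation": [1, -2, 2], "turn": 0},
    {"fingers": 0, "translation": [0, 0, 0], "turn": 0}
  ]
}}

```text
t: 7.65
eef_pos: [0.41, 0.1227, 0.052]
tool_rot: [0.0, 0.973, 0.23, 0.0]
contact_force: [-0.3, 0.5, 0.1]
gripper_width: 0.003
```

Request:
{"op": "move_arm", "data": {
  "steps": [
    {"fingers": 0, "translation": [1, -2, 2], "turn": 0},
    {"fingers": 0, "translation": [1, -2, 2], "turn": 0},
    {"fingers": 0, "translation": [0, 0, 0], "turn": 0}
  ]
}}

```text
t: 8.02
eef_pos: [0.4118, 0.119, 0.0559]
tool_rot: [-0.0, 0.973, 0.23, 0.0]
contact_force: [-0.3, 0.5, 1.3]
gripper_width: -0.0
```

```bash
python3 - <<'E'
from h import *
o=get_obs();print(o['contact_force'],o['torque'],o['eef_pos'],o['q'],o['joint_torque'])
for c in ("top","side"):
    im=read_camera(c)
    cr=im[190:290,200:330] if c=="top" else im[190:280,160:280]
    cv2.imwrite(f"pics/p4_{c}.png",cv2.resize(cr,(780,600) if c=="top" else (800,600),interpolation=cv2.INTER_CUBIC))
E
```

```text
[-0.29166466  0.45596535  1.32120635] [0.00072522 0.1183538  0.07716502] [0.4118183  0.11896636 0.05593777] [ 0.15489505  0.38403321 -0.67547163  2.21506817  0.39260957  0.65876154
 -0.33671066] [ 2.77555548e-01 -3.82389808e+01 -4.78927374e+00 -1.78291047e+01
  7.33687612e-02 -3.65479023e-02  5.83856204e-02]
```

View pics/p4_side.png

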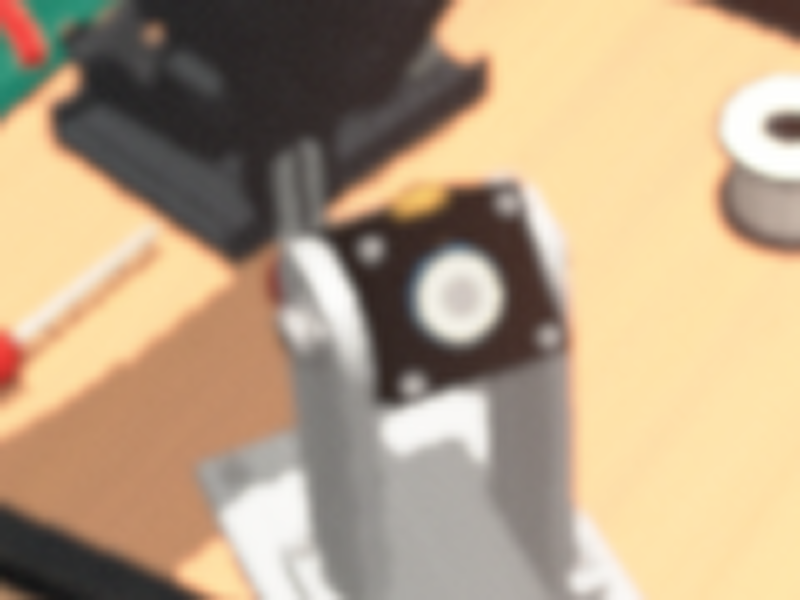

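View pics/p4_top.png

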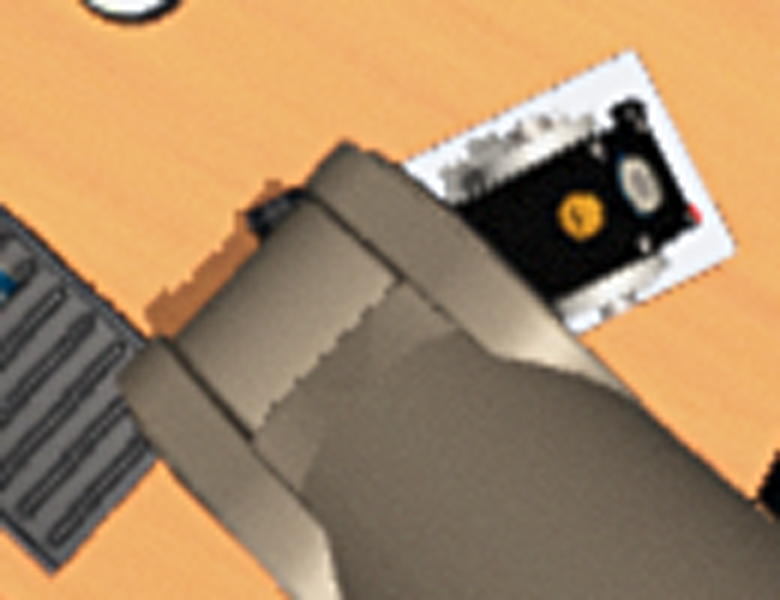

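```bash
python3 - <<'E'
from h import *
t=np.array([.3966,.159,.0466])
for z in (0,.01,.02,.03,.04,.06,.08,.1,.12,.15): print(z,((proj("side",t+[0,0,z])[0]-[130,150])*4).round())
im=cv2.imread("pics/p1_side.png")
cv2.imwrite("pics/p1z.png",cv2.convertScaleAbs(cv2.resize(im[0:350,100:500],(800,600)),alpha=2,beta=30))
E
```

```text
0 [279. 289.]
0.01 [278. 276.]
0.02 [276. 263.]
0.03 [274. 249.]
0.04 [273. 235.]
0.06 [270. 207.]
0.08 [266. 178.]
0.1 [263. 149.]
0.12 [260. 118.]
0.15 [254.  70.]
```

View pics/p1z.png

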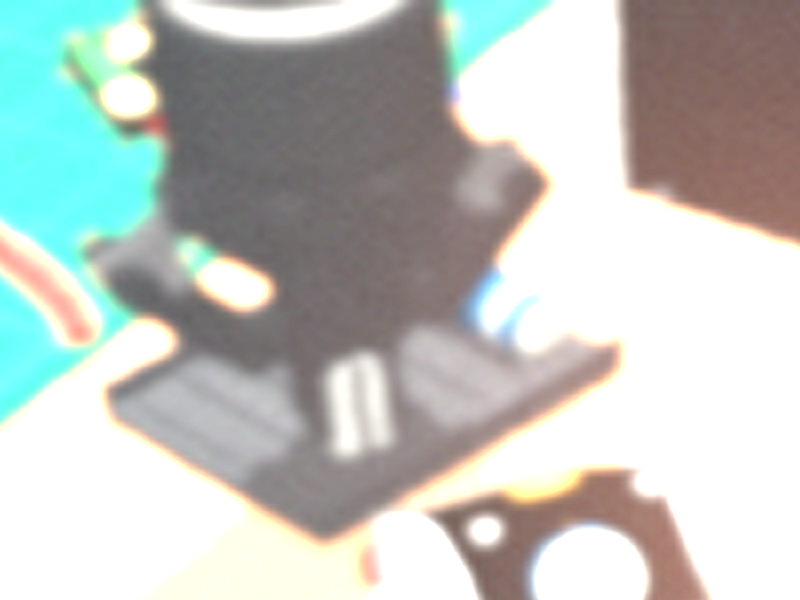

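Request:
{"op": "move_arm", "data": {
  "steps": [
    {"fingers": 0, "translation": [-4, 8, 5], "turn": 0},
    {"fingers": 0, "translation": [-7, 14, 5], "turn": 0},
    {"fingers": 0, "translation": [-7, 14, 0], "turn": 0},
    {"fingers": 0, "translation": [0, 0, -15], "turn": 0},
    {"fingers": 0, "translation": [0, 0, -15], "turn": 0},
    {"fingers": 0, "translation": [0, 0, -6], "turn": 0},
    {"fingers": 0, "translation": [0, 0, 0], "turn": 0}
  ]
}}

```text
t: 9.0
eef_pos: [0.3932, 0.1545, 0.029]
tool_rot: [0.0, 0.973, 0.23, -0.001]
contact_force: [0.2, -0.7, 0.5]
gripper_width: 0.001
```

```bash
python3 - <<'E'
from h import *
o=get_obs();print(o['contact_force'],o['torque'],o['eef_pos'])
im=read_camera("side")
cr=im[160:250,160:280]
cv2.imwrite(f"pics/p5_side.png",cv2.convertScaleAbs(cv2.resize(cr,(800,600),interpolation=cv2.INTER_CUBIC),alpha=2.5,beta=20))
for z in (0,.01,.02,.03): print(z,((proj("side",o['eef_pos']+[0,0,z])[0]-[160,160])*6.667).round())
E
```

```text
[ 0.16678208 -0.7039136   0.45016594] [-0.026881   -0.00136058 -0.00519359] [0.39323603 0.15452641 0.02899243]
0 [258. 463.]
0.01 [256. 441.]
0.02 [253. 419.]
0.03 [251. 397.]
```

View pics/p5_side.png

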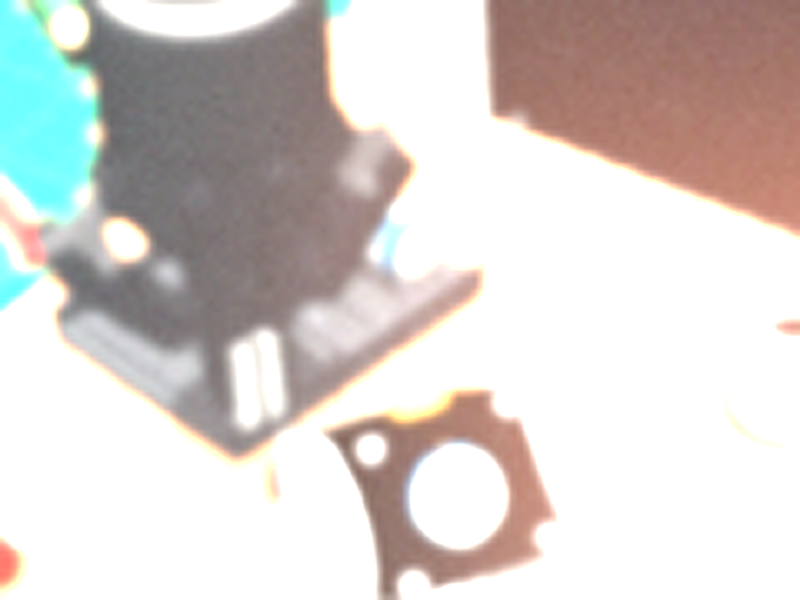

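Request:
{"op": "move_arm", "data": {
  "steps": [
    {"fingers": 0, "translation": [0, 0, -10], "turn": 0},
    {"fingers": 0, "translation": [0, 0, -10], "turn": 0},
    {"fingers": 0, "translation": [0, 0, -4], "turn": 0},
    {"fingers": 0, "translation": [0, 0, -3], "turn": 0},
    {"fingers": 0, "translation": [0, 0, -1], "turn": 0},
    {"fingers": 0, "translation": [0, 0, 0], "turn": 0}
  ]
}}

```text
t: 9.8
eef_pos: [0.3938, 0.1551, 0.0019]
tool_rot: [-0.0, 0.973, 0.23, 0.0]
contact_force: [0.2, 0.4, -0.6]
gripper_width: 0.001
```

```bash
python3 - <<'E'
from h import *
o=get_obs();print(o['contact_force'],o['torque'],o['eef_pos'])
im=read_camera("side")
cr=im[160:250,160:280]
cv2.imwrite(f"pics/p6_side.png",cv2.convertScaleAbs(cv2.resize(cr,(800,600),interpolation=cv2.INTER_CUBIC),alpha=1.5,beta=10))
for z in (0,.01,.02,.03): print(z,((proj("side",o['eef_pos']+[0,0,z])[0]-[160,160])*6.667).round())
E
```

```text
[ 0.21193402  0.4129707  -0.59303101] [ 0.00027601  0.03989861 -0.00797582] [0.39381184 0.15508481 0.00188529]
0 [267. 518.]
0.01 [264. 497.]
0.02 [262. 476.]
0.03 [259. 455.]
```

View pics/p6_side.png

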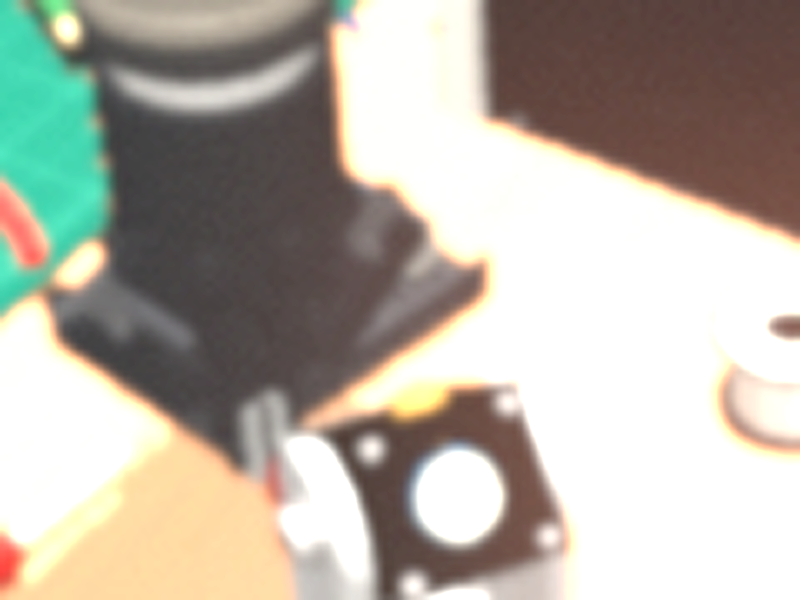

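Request:
{"op": "move_arm", "data": {
  "steps": [
    {"fingers": 0, "translation": [0, 0, -2], "turn": 0},
    {"fingers": 0, "translation": [0, 0, -2], "turn": 0},
    {"fingers": 0, "translation": [0, 0, -1], "turn": 0},
    {"fingers": 0, "translation": [0, 0, 0], "turn": 0}
  ]
}}

```text
t: 10.35
eef_pos: [0.3937, 0.155, -0.0033]
tool_rot: [0.0, 0.973, 0.23, -0.0]
contact_force: [-0.4, 0.3, -0.0]
gripper_width: -0.002
```

No contact 3 mm below "bench zero", and in the side view the fingertips sit about 17–18 mm above the projected TCP. So the real tips are about 17.5 mm higher than the reported TCP, and my earlier push passed over the rod. I push again with the tool lower.

Request:
{"op": "move_arm", "data": {
  "steps": [
    {"fingers": 0, "translation": [0, 0, 15], "turn": 0},
    {"fingers": 0, "translation": [0, 0, 14], "turn": 0},
    {"fingers": 0, "translation": [3, -6, 0], "turn": 0},
    {"fingers": 0, "translation": [2, -4, 0], "turn": 0},
    {"fingers": 0, "translation": [1, -2, 0], "turn": 0},
    {"fingers": 0, "translation": [0, 0, 0], "turn": 0}
  ]
}}

```text
t: 11.1
eef_pos: [0.3996, 0.1433, 0.0257]
tool_rot: [-0.0, 0.973, 0.23, -0.0]
contact_force: [-0.3, 2.1, 2.1]
gripper_width: 0.003
```

Request:
{"op": "move_arm", "data": {
  "steps": [
    {"fingers": 0, "translation": [1, -2, 0], "turn": 0},
    {"fingers": 0, "translation": [1, -2, 0], "turn": 0},
    {"fingers": 0, "translation": [0, 0, 0], "turn": 0}
  ]
}}

```text
t: 11.48
eef_pos: [0.4005, 0.1419, 0.0259]
tool_rot: [-0.002, 0.973, 0.231, -0.0]
contact_force: [-5.5, 9.3, 5.1]
gripper_width: 0.001
```

Request:
{"op": "move_arm", "data": {
  "steps": [
    {"fingers": 0, "translation": [1.7, -3.4, 3.2], "turn": 0},
    {"fingers": 0, "translation": [1.7, -3.4, 3.2], "turn": 0},
    {"fingers": 0, "translation": [1.7, -3.4, 3.2], "turn": 0},
    {"fingers": 0, "translation": [0, 0, 0], "turn": 0}
  ]
}}

```text
t: 11.98
eef_pos: [0.4054, 0.1319, 0.0354]
tool_rot: [-0.002, 0.973, 0.231, -0.0]
contact_force: [-6.1, 10.3, 3.7]
gripper_width: 0.0
```

Request:
{"op": "move_arm", "data": {
  "steps": [
    {"fingers": 0, "translation": [1.7, -3.4, 3.2], "turn": 0},
    {"fingers": 0, "translation": [1.7, -3.4, 3.2], "turn": 0},
    {"fingers": 0, "translation": [1.7, -3.4, 3.2], "turn": 0},
    {"fingers": 0, "translation": [1.7, -3.4, 3.2], "turn": 0},
    {"fingers": 0, "translation": [0, 0, 0], "turn": 0}
  ]
}}

```text
t: 12.6
eef_pos: [0.412, 0.1183, 0.0481]
tool_rot: [-0.002, 0.973, 0.231, -0.0]
contact_force: [-7.1, 10.8, 3.2]
gripper_width: 0.001
```

```bash
python3 - <<'E'
from h import *
o=get_obs();print(o['contact_force'],o['eef_pos'])
im=read_camera("side")
cv2.imwrite(f"pics/p7_side.png",cv2.resize(im[160:250,160:280],(800,600),interpolation=cv2.INTER_CUBIC))
E
```

```text
[-7.06444643 10.77699218  3.16533745] [0.4120349  0.11832774 0.04811016]
```

View pics/p7_side.png

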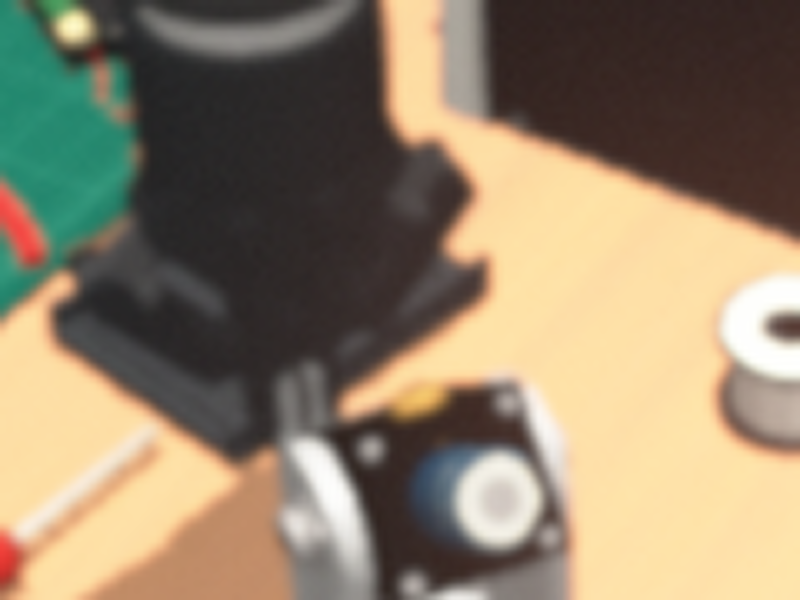

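The cell is coming out, so I continue to the stop.

Request:
{"op": "move_arm", "data": {
  "steps": [
    {"fingers": 0, "translation": [1.7, -3.4, 3.2], "turn": 0},
    {"fingers": 0, "translation": [1, -2, 1.9], "turn": 0},
    {"fingers": 0, "translation": [0, 0, 0], "turn": 0}
  ]
}}

```text
t: 13.02
eef_pos: [0.4146, 0.1131, 0.0531]
tool_rot: [-0.002, 0.973, 0.231, -0.0]
contact_force: [-6.7, 11.8, 1.2]
gripper_width: -0.0
```

Request:
{"op": "move_arm", "data": {
  "steps": [
    {"fingers": 0, "translation": [0.7, -1.4, 1.3], "turn": 0},
    {"fingers": 0, "translation": [0.7, -1.4, 1.3], "turn": 0},
    {"fingers": 0, "translation": [0, 0, 0], "turn": 0}
  ]
}}

```text
t: 13.4
eef_pos: [0.4144, 0.1104, 0.0558]
tool_rot: [-0.002, 0.973, 0.232, -0.002]
contact_force: [-12.8, 11.6, 12.3]
gripper_width: -0.003
```

Forces are rising, so the rod is at its stop (about 45 mm of travel). I let it return by backing off along -A.

Request:
{"op": "move_arm", "data": {
  "steps": [
    {"fingers": 0, "translation": [0, 0, 0], "turn": 0},
    {"fingers": 0, "translation": [-3.4, 6.8, -6.4], "turn": 0},
    {"fingers": 0, "translation": [-3.4, 6.8, -6.4], "turn": 0},
    {"fingers": 0, "translation": [-3.4, 6.8, -6.4], "turn": 0},
    {"fingers": 0, "translation": [-3.4, 6.8, -6.4], "turn": 0},
    {"fingers": 0, "translation": [-4, 9, -4], "turn": 0},
    {"fingers": 0, "translation": [-3, 9, 0], "turn": 0},
    {"fingers": 0, "translation": [0, 0, 50], "turn": 0},
    {"fingers": 0, "translation": [0, 0, 50], "turn": 0},
    {"fingers": 0, "translation": [0, 0, 50], "turn": 0}
  ]
}}

```text
t: 14.65
eef_pos: [0.3969, 0.1518, 0.1777]
tool_rot: [0.0, 0.973, 0.23, -0.0]
contact_force: [1.2, 0.3, -0.2]
gripper_width: -0.0
```

Request:
{"op": "move_arm", "data": {
  "steps": [
    {"fingers": 50, "translation": [10, -10, 50], "turn": 0},
    {"fingers": 50, "translation": [25, -40, 50], "turn": 0},
    {"fingers": 50, "translation": [25, -45, 0], "turn": 0},
    {"fingers": 50, "translation": [25, -45, 0], "turn": 0},
    {"fingers": 50, "translation": [0, 0, 0], "turn": 0}
  ]
}}

```text
t: 15.28
eef_pos: [0.4809, 0.0111, 0.2713]
tool_rot: [0.0, 0.974, 0.226, -0.001]
contact_force: [-1.0, 1.1, 0.4]
gripper_width: 0.581
```

```bash
python3 - <<'E'
from h import *
o=get_obs();print(o['contact_force'],o['eef_pos'],o['gripper_width'])
for c in ("top","side"):
    im=read_camera(c)
    for n in ("rod_grip","stuck_cell_center","nest_mouth"): print(c,n,[(round(d['conf'],2),[round(float(v),1) for v in d['xy']]) for d in place_of(c,n)][:2])
    cr=im[180:280,215:345] if c=="top" else im[160:280,150:310]
    cv2.imwrite(f"pics/p8_{c}.png",cv2.resize(cr,(780,600) if c=="top" else (800,600),interpolation=cv2.INTER_CUBIC))
E
```

```text
[-1.02545584  1.14181203  0.40447242] [0.48093375 0.01109512 0.27127686] 0.5813254912785052
top rod_grip [(0.58, [260.3, 243.2])]
top stuck_cell_center [(0.39, [309.1, 222.5])]
top nest_mouth [(0.63, [307.1, 221.0])]
side rod_grip []
side stuck_cell_center [(0.53, [230.4, 234.1])]
side nest_mouth [(0.85, [229.8, 231.3])]
```

View pics/p8_side.png

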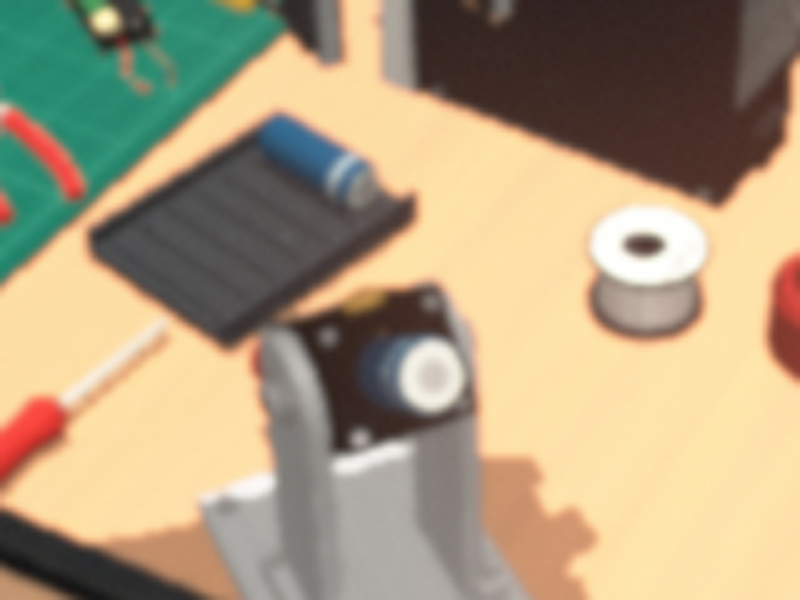

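View pics/p8_top.png

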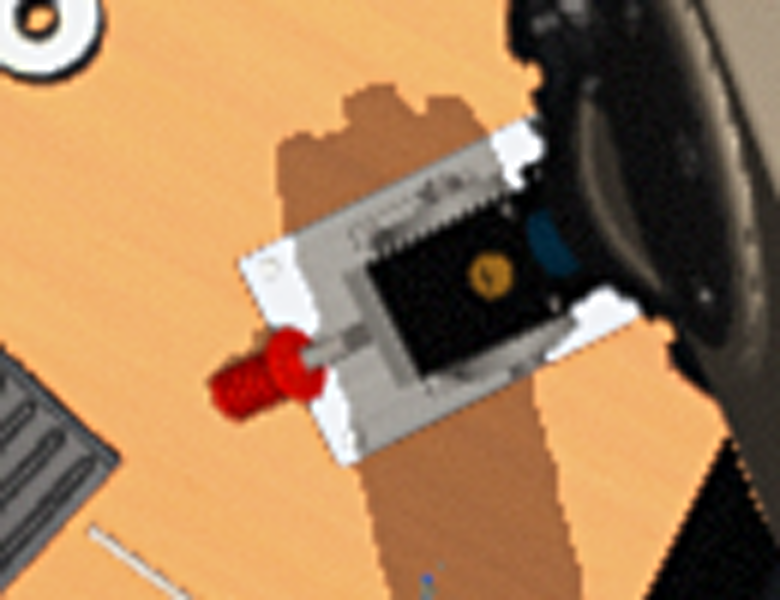

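The cell stands about 41 mm out and the rod is back at rest. Next I go down over the cell.

Request:
{"op": "move_arm", "data": {
  "newtons": 40,
  "steps": [
    {"fingers": 50, "translation": [-1, -24, 0], "turn": 0},
    {"fingers": 50, "translation": [0, 0, -40], "turn": 0},
    {"fingers": 50, "translation": [0, 0, -30], "turn": 0},
    {"fingers": 50, "translation": [0, 0, 0], "turn": 0}
  ]
}}

```text
t: 16.18
eef_pos: [0.4771, -0.0079, 0.2002]
tool_rot: [-0.001, 0.973, 0.23, -0.002]
contact_force: [-0.1, 0.9, 1.2]
gripper_width: 0.582
```

```bash
python3 - <<'E'
from h import *
o=get_obs();print(o['contact_force'],o['eef_pos'],o['gripper_width'])
t=o['eef_pos']; m=np.array([.4706,.0057,.161]);u=np.array([.4524,-.8918,0]);v=np.array([.8918,.4524,0])
print("s,lat",(t-m)@u,(t-m)@v)
for c in ("top","side"):
    im=read_camera(c)
    cr=im[180:280,215:345] if c=="top" else im[160:280,150:310]
    cv2.imwrite(f"pics/p9_{c}.png",cv2.resize(cr,(780,600) if c=="top" else (800,600),interpolation=cv2.INTER_CUBIC))
for z in (0,.0175,.02,.025): print(z,[((proj("side",t+[0,0,z]+a*v)[0]-[150,160])*5).round() for a in (-.025,.025)])
E
```

```text
[-0.05140719  0.94738838  1.1635163 ] [ 0.47710393 -0.00791666  0.20016016] 0.581583068762253
s,lat 0.015085712743052251 -0.00035996759440652654
0 [array([339., 339.]), array([473., 292.])]
0.0175 [array([336., 301.]), array([472., 254.])]
0.02 [array([335., 295.]), array([472., 248.])]
0.025 [array([334., 284.]), array([472., 237.])]
```

View pics/p9_side.png

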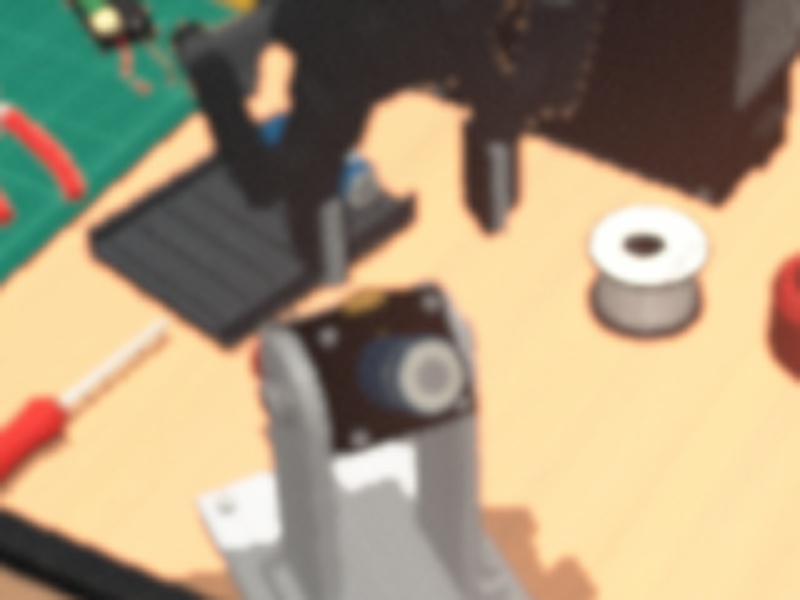

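Request:
{"op": "move_arm", "data": {
  "steps": [
    {"fingers": 50, "translation": [2.7, -5.5, 0], "turn": 0},
    {"fingers": 50, "translation": [0, 0, -25], "turn": 0},
    {"fingers": 50, "translation": [0, 0, -15], "turn": 0},
    {"fingers": 50, "translation": [0, 0, -10], "turn": 0},
    {"fingers": 50, "translation": [0, 0, 0], "turn": 0}
  ]
}}

```text
t: 16.9
eef_pos: [0.4814, -0.0137, 0.1515]
tool_rot: [-0.0, 0.973, 0.23, -0.0]
contact_force: [0.4, -0.1, -0.5]
gripper_width: 0.588
```

```bash
python3 - <<'E'
from h import *
o=get_obs();print(o['contact_force'],o['eef_pos'],o['gripper_width'])
t=o['eef_pos']; m=np.array([.4706,.0057,.161]);u=np.array([.4524,-.8918,0]);v=np.array([.8918,.4524,0])
print("s,lat",(t-m)@u,(t-m)@v)
for c in ("side",):
    im=read_camera(c)
    cr=im[200:275,180:280]
    cv2.imwrite(f"pics/p10_{c}.png",cv2.convertScaleAbs(cv2.resize(cr,(800,600),interpolation=cv2.INTER_CUBIC),alpha=1.5))
E
```

```text
[ 0.43368884 -0.11948328 -0.46662292] [ 0.48137235 -0.01365257  0.15145384] 0.5877468862728867
s,lat 0.022132029482924063 0.0008516822625799303
```

View pics/p10_side.png

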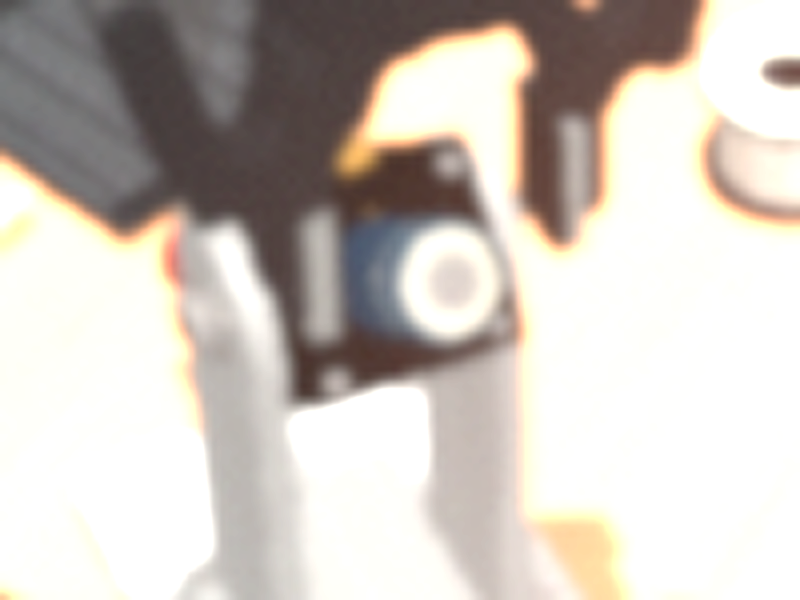

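Request:
{"op": "move_arm", "data": {
  "newtons": 40,
  "steps": [
    {"fingers": 20, "translation": [0, 0, 0], "turn": 0},
    {"fingers": 20, "translation": [0, 0, 0], "turn": 0},
    {"fingers": 20, "translation": [0, 0, 0], "turn": 0},
    {"fingers": 20, "translation": [0, 0, 0], "turn": 0}
  ]
}}

```text
t: 17.45
eef_pos: [0.4821, -0.0138, 0.1523]
tool_rot: [0.0, 0.973, 0.23, 0.0]
contact_force: [0.2, -0.7, 3.7]
gripper_width: 0.278
```

```bash
python3 - <<'E'
from h import *
o=get_obs();print(o['contact_force'],o['torque'],o['eef_pos'],o['gripper_width'])
t=o['eef_pos']; m=np.array([.4706,.0057,.161]);u=np.array([.4524,-.8918,0]);v=np.array([.8918,.4524,0])
s=(t-m)@u
ax=m+u*s; ax[2]+=.839*s
for n,p in dict(axL=ax-.013*v,tipL18=t-.013*v+[0,0,.018],tipLfront=t-.013*v+.011*u+[0,0,.018],tip22=t-.013*v+.011*u+[0,0,.022]).items(): print(n,((proj("side",p)[0]-[180,200])*8).round())
im=read_camera("side")
cv2.imwrite(f"pics/p11.png",cv2.convertScaleAbs(cv2.resize(im[200:275,180:280],(800,600),interpolation=cv2.INTER_CUBIC),alpha=1.5))
E
```

```text
[ 0.24758713 -0.73933636  3.71142327] [-0.14865665  0.10113158  0.01476526] [ 0.48205722 -0.01376776  0.15227861] 0.27763565605850443
axL [375. 295.]
tipL18 [383. 325.]
tipLfront [405. 358.]
tip22 [404. 345.]
```

View pics/p11.png

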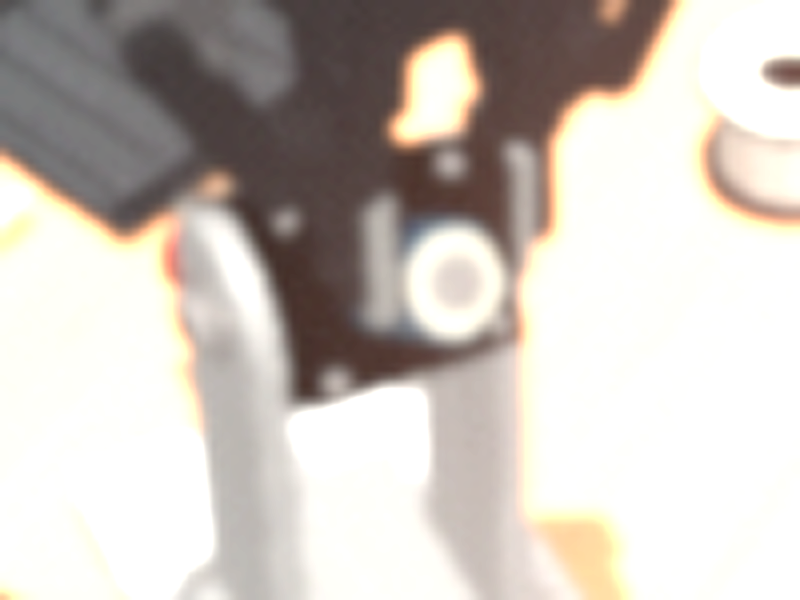

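The pad bottoms look level with the cell's axis, so the grip is too high. I reopen, go 8 mm lower and grip again.

Request:
{"op": "move_arm", "data": {
  "newtons": 40,
  "steps": [
    {"fingers": 40, "translation": [0, 0, 0], "turn": 0},
    {"fingers": 40, "translation": [0, 0, 0], "turn": 0},
    {"fingers": 40, "translation": [0, 0, -5], "turn": 0},
    {"fingers": 40, "translation": [0, 0, -3], "turn": 0},
    {"fingers": 20, "translation": [0, 0, 0], "turn": 0},
    {"fingers": 20, "translation": [0, 0, 0], "turn": 0},
    {"fingers": 20, "translation": [0, 0, 0], "turn": 0}
  ]
}}

```text
t: 18.38
eef_pos: [0.4812, -0.0136, 0.1435]
tool_rot: [-0.0, 0.973, 0.23, -0.0]
contact_force: [-0.7, 1.5, -3.7]
gripper_width: 0.287
```

```bash
python3 - <<'E'
from h import *
o=get_obs();print(o['contact_force'],o['torque'],o['eef_pos'],o['gripper_width'])
im=read_camera("side")
cv2.imwrite(f"pics/p12.png",cv2.convertScaleAbs(cv2.resize(im[200:275,180:280],(800,600),interpolation=cv2.INTER_CUBIC),alpha=1.5))
E
```

```text
[-0.72065024  1.52023332 -3.69262413] [ 0.10668907  0.0875791  -0.00297698] [ 0.48120238 -0.01359723  0.14351259] 0.2873695639530887
```

View pics/p12.png

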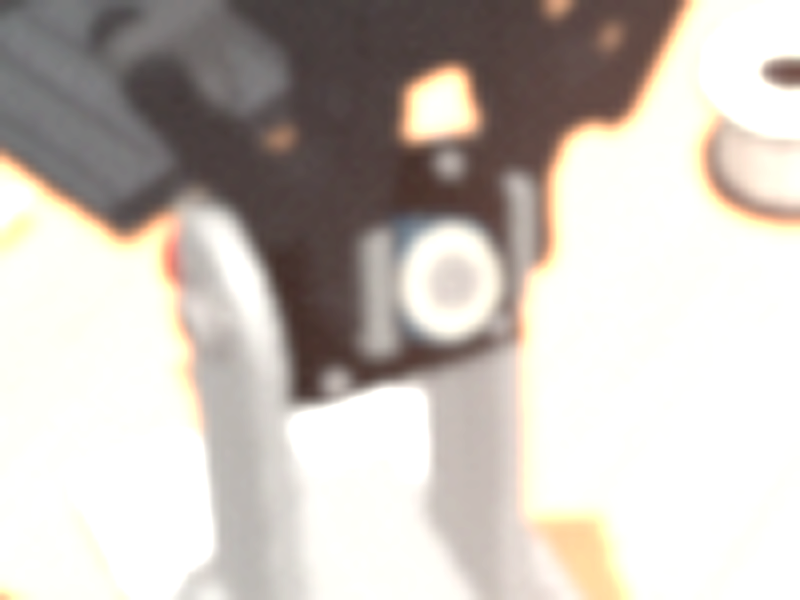

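Request:
{"op": "move_arm", "data": {
  "newtons": 60,
  "steps": [
    {"fingers": 15, "translation": [0, 0, 0], "turn": 0},
    {"fingers": 15, "translation": [1.7, -3.4, 3.2], "turn": 0},
    {"fingers": 15, "translation": [1.7, -3.4, 3.2], "turn": 0},
    {"fingers": 15, "translation": [1.7, -3.4, 3.2], "turn": 0},
    {"fingers": 15, "translation": [1.7, -3.4, 3.2], "turn": 0},
    {"fingers": 15, "translation": [1.7, -3.4, 3.2], "turn": 0},
    {"fingers": 15, "translation": [1.7, -3.4, 3.2], "turn": 0},
    {"fingers": 15, "translation": [1.7, -3.4, 3.2], "turn": 0},
    {"fingers": 15, "translation": [1.7, -3.4, 3.2], "turn": 0},
    {"fingers": 15, "translation": [0, 0, 0], "turn": 0}
  ]
}}

```text
t: 19.68
eef_pos: [0.4955, -0.0412, 0.1696]
tool_rot: [0.0, 0.973, 0.23, 0.0]
contact_force: [-0.5, 0.1, 0.3]
gripper_width: 0.281
```

Request:
{"op": "move_arm", "data": {
  "steps": [
    {"fingers": 15, "translation": [0, 0, 40], "turn": 0},
    {"fingers": 15, "translation": [0, 0, 50], "turn": 0},
    {"fingers": 15, "translation": [0, 0, 0], "turn": 0}
  ]
}}

```text
t: 20.05
eef_pos: [0.4977, -0.0404, 0.2631]
tool_rot: [0.001, 0.973, 0.23, 0.003]
contact_force: [-0.7, -0.3, -2.2]
gripper_width: 0.279
```

```bash
python3 - <<'E'
from h import *
o=get_obs();print(o['contact_force'],o['torque'],o['eef_pos'],o['gripper_width'])
im=read_camera("side")
cv2.imwrite(f"pics/p13.png",cv2.convertScaleAbs(cv2.resize(im[120:270,150:350],(800,600),interpolation=cv2.INTER_CUBIC),alpha=1.5))
for z in (0,.025): print(((proj("side",o['eef_pos']+[0,0,z])[0]-[150,120])*4).round())
E
```

```text
[-0.68971713 -0.33876677 -2.17054492] [ 0.00917001 -0.01253582 -0.01271723] [ 0.49772813 -0.0403515   0.26307666] 0.27857865280328153
[371. 350.]
[370. 300.]
```

View pics/p13.png

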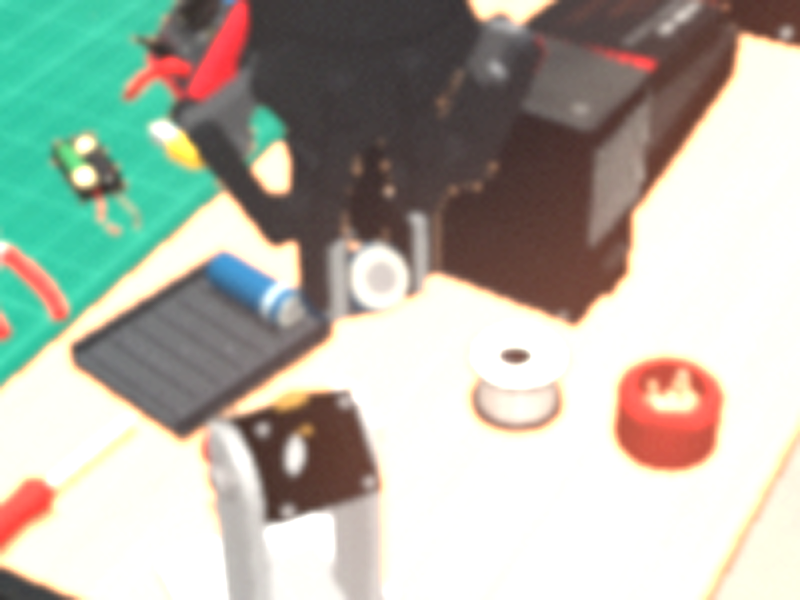

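The cell is held. I carry it over the tray's groove at y = -27 mm while turning +0.37 rad.

Request:
{"op": "move_arm", "data": {
  "steps": [
    {"fingers": 15, "translation": [-10, 35, 0], "turn": 0.05},
    {"fingers": 15, "translation": [-13, 35, 0], "turn": 0.05},
    {"fingers": 15, "translation": [-15, 35, 0], "turn": 0.05},
    {"fingers": 15, "translation": [-17, 35, 0], "turn": 0.05},
    {"fingers": 15, "translation": [-17, 35, 0], "turn": 0.05},
    {"fingers": 15, "translation": [-17, 35, 0], "turn": 0.05},
    {"fingers": 15, "translation": [-17, 35, 0], "turn": 0.05},
    {"fingers": 15, "translation": [-18, 30, 0], "turn": 0.02},
    {"fingers": 15, "translation": [0, 0, 0], "turn": 0}
  ]
}}

```text
t: 21.22
eef_pos: [0.3677, 0.2376, 0.259]
tool_rot: [-0.0, 0.912, 0.409, -0.0]
contact_force: [-0.0, -0.6, -1.1]
gripper_width: 0.278
```

```bash
cat >> h.py <<'E'
def trayrel(p):
    c=np.array([.388,.258]); a=np.radians(-42.2); x=np.array([np.cos(a),np.sin(a)]); y=np.array([-x[1],x[0]])
    d=np.array(p[:2])-c; return d@x,d@y
E
python3 - <<'E'
from h import *
o=get_obs();print(o['contact_force'],o['eef_pos'],o['gripper_width'],trayrel(o['eef_pos']),np.degrees(2*np.arctan2(o['tool_rot'][2],o['tool_rot'][1])))
im=read_camera("side")
cv2.imwrite(f"pics/p14.png",cv2.convertScaleAbs(cv2.resize(im[100:250,130:330],(800,600),interpolation=cv2.INTER_CUBIC),alpha=1.3))
im=read_camera("top")
cv2.imwrite(f"pics/p14t.png",cv2.resize(im[190:290,140:270],(780,600),interpolation=cv2.INTER_CUBIC))
E
```

```text
[-0.03588497 -0.56644592 -1.06686167] [0.36766225 0.23760527 0.25896044] 0.2779736721886705 (np.float64(-0.0013667349030157814), np.float64(-0.02876979190516777)) 48.315690107536156
```

View pics/p14.png

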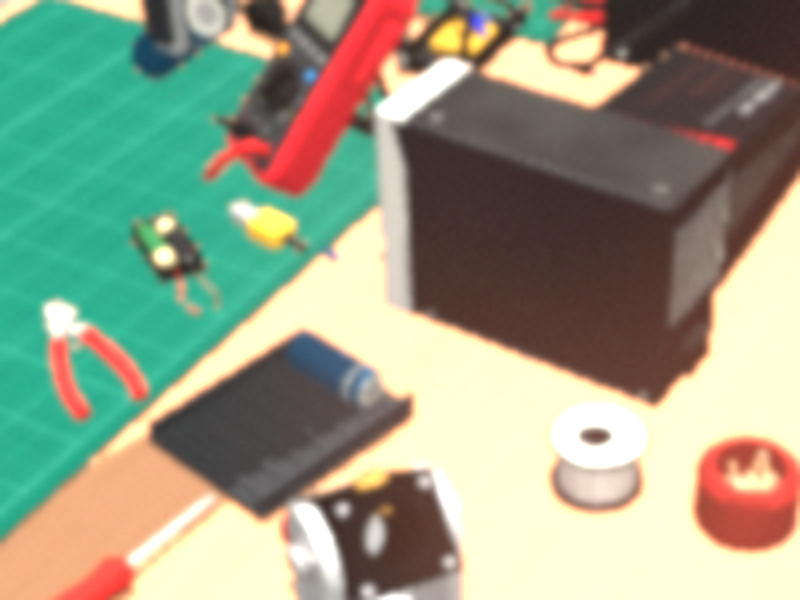

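Request:
{"op": "move_arm", "data": {
  "steps": [
    {"fingers": 15, "translation": [3, -1.5, -35], "turn": -0.01},
    {"fingers": 15, "translation": [3, -1.5, -40], "turn": 0},
    {"fingers": 15, "translation": [0, 0, -40], "turn": 0},
    {"fingers": 15, "translation": [0, 0, -40], "turn": 0},
    {"fingers": 15, "translation": [0, 0, -25], "turn": 0},
    {"fingers": 15, "translation": [0, 0, -12], "turn": 0},
    {"fingers": 15, "translation": [0, 0, 0], "turn": 0}
  ]
}}

```text
t: 22.2
eef_pos: [0.377, 0.2306, 0.067]
tool_rot: [0.0, 0.916, 0.4, -0.001]
contact_force: [-0.8, -0.4, -0.4]
gripper_width: 0.28
```

```bash
python3 - <<'E'
from h import *
o=get_obs();print(o['contact_force'],o['eef_pos'],o['gripper_width'],trayrel(o['eef_pos']),np.degrees(2*np.arctan2(o['tool_rot'][2],o['tool_rot'][1])))
im=read_camera("side")
cv2.imwrite(f"pics/p15.png",cv2.convertScaleAbs(cv2.resize(im[130:242,140:290],(800,600),interpolation=cv2.INTER_CUBIC),alpha=1.8))
E
```

```text
[-0.78009192 -0.40058626 -0.42568604] [0.3769922  0.23063572 0.0670185 ] 0.2797106525641579 (np.float64(0.010226518086041948), np.float64(-0.02766574756792283)) 47.188029252334125
```

View pics/p15.png

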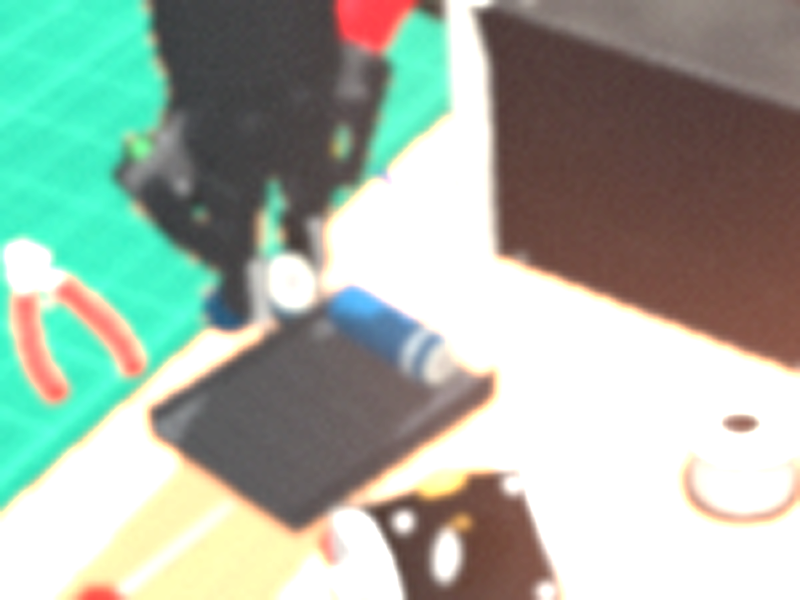

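Request:
{"op": "move_arm", "data": {
  "newtons": 30,
  "steps": [
    {"fingers": 15, "translation": [0, 0, -12], "turn": 0},
    {"fingers": 15, "translation": [0, 0, -12], "turn": 0},
    {"fingers": 15, "translation": [0, 0, -8], "turn": 0},
    {"fingers": 15, "translation": [0, 0, -6], "turn": 0},
    {"fingers": 15, "translation": [0, 0, 0], "turn": 0}
  ]
}}

```text
t: 22.88
eef_pos: [0.3768, 0.231, 0.0289]
tool_rot: [-0.0, 0.916, 0.401, -0.0]
contact_force: [0.0, -0.2, -0.9]
gripper_width: 0.281
```

```bash
python3 - <<'E'
from h import *
o=get_obs();print(o['contact_force'],o['torque'],o['eef_pos'],o['gripper_width'],trayrel(o['eef_pos']),np.degrees(2*np.arctan2(o['tool_rot'][2],o['tool_rot'][1])))
im=read_camera("side")
cv2.imwrite(f"pics/p16.png",cv2.convertScaleAbs(cv2.resize(im[155:230,150:250],(800,600),interpolation=cv2.INTER_CUBIC),alpha=1.8))
E
```

```text
[ 0.00474317 -0.18863838 -0.91364333] [0.00725115 0.00017264 0.02196407] [0.37682376 0.23104968 0.02892272] 0.2813586616939518 (np.float64(0.009823672988555908), np.float64(-0.027472227286400933)) 47.22987453994795
```

View pics/p16.png

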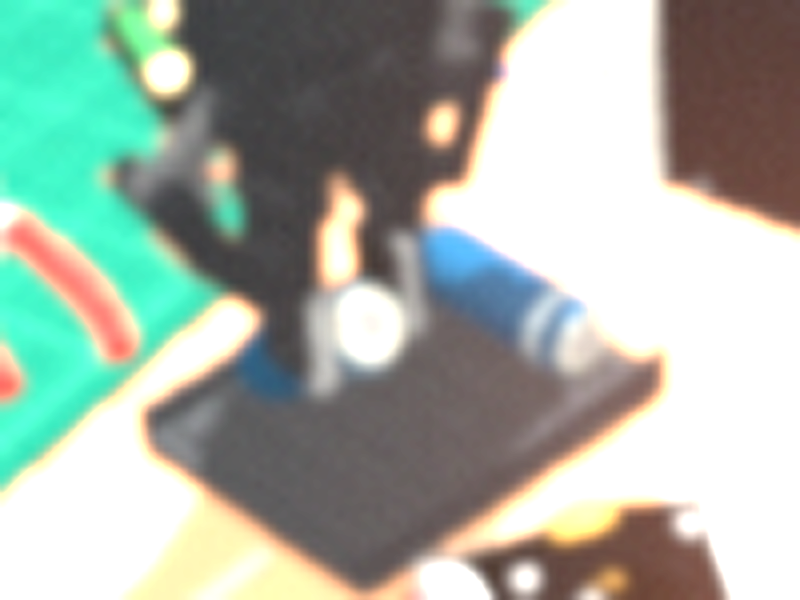

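Request:
{"op": "move_arm", "data": {
  "newtons": 25,
  "steps": [
    {"fingers": 15, "translation": [0, 0, -3], "turn": 0},
    {"fingers": 15, "translation": [0, 0, -3], "turn": 0},
    {"fingers": 15, "translation": [0, 0, -2], "turn": 0},
    {"fingers": 15, "translation": [0, 0, 0], "turn": 0}
  ]
}}

```text
t: 23.42
eef_pos: [0.3776, 0.2313, 0.0216]
tool_rot: [0.0, 0.916, 0.4, 0.0]
contact_force: [1.2, 0.2, 4.7]
gripper_width: 0.282
```

Request:
{"op": "move_arm", "data": {
  "steps": [
    {"fingers": 15, "translation": [0.5, -0.5, -2], "turn": 0},
    {"fingers": 15, "translation": [0.5, -0.5, -2], "turn": 0},
    {"fingers": 15, "translation": [0, 0, 0], "turn": 0}
  ]
}}

```text
t: 23.8
eef_pos: [0.3801, 0.23, 0.0185]
tool_rot: [0.001, 0.917, 0.4, 0.001]
contact_force: [1.8, -4.7, 16.3]
gripper_width: 0.28
```

Contact came where predicted (eef z about 0.021). I lift slightly, shift back 6 mm, then roll the cell down on an arc about its lower rim.

Request:
{"op": "move_arm", "data": {
  "newtons": 20,
  "steps": [
    {"fingers": 15, "translation": [-0.5, 0.5, 7], "turn": 0},
    {"fingers": 15, "translation": [-4.4, 4, 0], "turn": 0},
    {"fingers": 15, "translation": [0, 0, -3], "turn": 0},
    {"fingers": 15, "translation": [0, 0, -1.5], "turn": 0},
    {"fingers": 15, "translation": [0, 0, 0], "turn": 0}
  ]
}}

```text
t: 24.42
eef_pos: [0.3733, 0.235, 0.0198]
tool_rot: [-0.0, 0.916, 0.401, 0.0]
contact_force: [-0.8, 0.6, 3.1]
gripper_width: 0.28
```

```bash
python3 - <<'E'
from h import *
o=get_obs();print(o['contact_force'],o['torque'],o['eef_pos'],trayrel(o['eef_pos']))
E
```

```text
[-0.81418711  0.59541643  3.14804705] [ 0.175084    0.25599852 -0.03879796] [0.37325241 0.23502892 0.01979761] (np.float64(0.004505069823171496), np.float64(-0.026923343496648773))
```

Request:
{"op": "move_arm", "data": {
  "newtons": 20,
  "steps": [
    {"fingers": 15, "translation": [1.4, -1.2, -1.5], "turn": 0},
    {"fingers": 15, "translation": [1.3, -1.3, -1.5], "turn": 0},
    {"fingers": 15, "translation": [1.3, -1.2, -1.6], "turn": 0},
    {"fingers": 15, "translation": [1.2, -1.1, -1.6], "turn": 0},
    {"fingers": 15, "translation": [0, 0, 0], "turn": 0}
  ]
}}

```text
t: 25.05
eef_pos: [0.3785, 0.2307, 0.014]
tool_rot: [-0.001, 0.916, 0.401, 0.0]
contact_force: [-1.9, -0.1, 8.6]
gripper_width: 0.282
```

```bash
python3 - <<'E'
from h import *
o=get_obs();print(o['contact_force'],o['torque'],o['eef_pos'],trayrel(o['eef_pos']))
im=read_camera("side")
cv2.imwrite(f"pics/p17.png",cv2.convertScaleAbs(cv2.resize(im[155:230,150:250],(800,600),interpolation=cv2.INTER_CUBIC),alpha=1.8))
E
```

```text
[-1.93334345 -0.05766186  8.59223172] [0.42128344 0.90384761 0.05213043] [0.37848186 0.23066227 0.01396579] (np.float64(0.011312240546961694), np.float64(-0.026645447022173686))
```

View pics/p17.png

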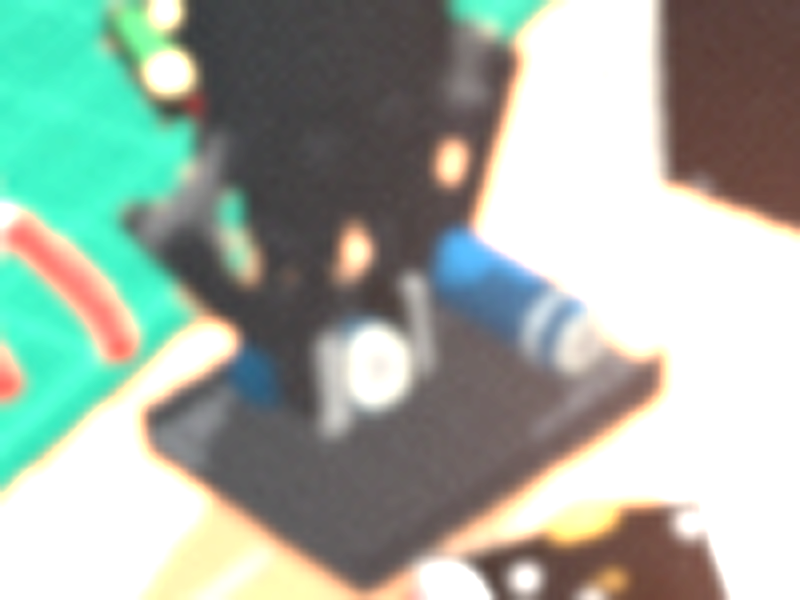

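Request:
{"op": "move_arm", "data": {
  "steps": [
    {"fingers": 15, "translation": [1.2, -1.1, -1.7], "turn": 0},
    {"fingers": 15, "translation": [1.2, -1.0, -1.8], "turn": 0},
    {"fingers": 15, "translation": [1.1, -1.0, -1.8], "turn": 0},
    {"fingers": 15, "translation": [1.0, -0.9, -1.9], "turn": 0},
    {"fingers": 15, "translation": [1.0, -0.9, -1.9], "turn": 0},
    {"fingers": 15, "translation": [0, 0, 0], "turn": 0}
  ]
}}

```text
t: 25.85
eef_pos: [0.3844, 0.2253, 0.0048]
tool_rot: [-0.0, 0.916, 0.4, 0.0]
contact_force: [-0.9, -1.2, 8.6]
gripper_width: 0.28
```

```bash
python3 - <<'E'
from h import *
o=get_obs();print(o['contact_force'],o['torque'],o['eef_pos'],o['gripper_width'],trayrel(o['eef_pos']))
im=read_camera("side")
cv2.imwrite(f"pics/p18.png",cv2.convertScaleAbs(cv2.resize(im[155:230,150:250],(800,600),interpolation=cv2.INTER_CUBIC),alpha=1.8))
E
```

```text
[-0.86083335 -1.1918007   8.64844005] [0.22635952 0.48384245 0.04285012] [0.38442102 0.22531647 0.0047975 ] 0.2803228394627248 (np.float64(0.019302874409446075), np.float64(-0.02661618126544327))
```

View pics/p18.png

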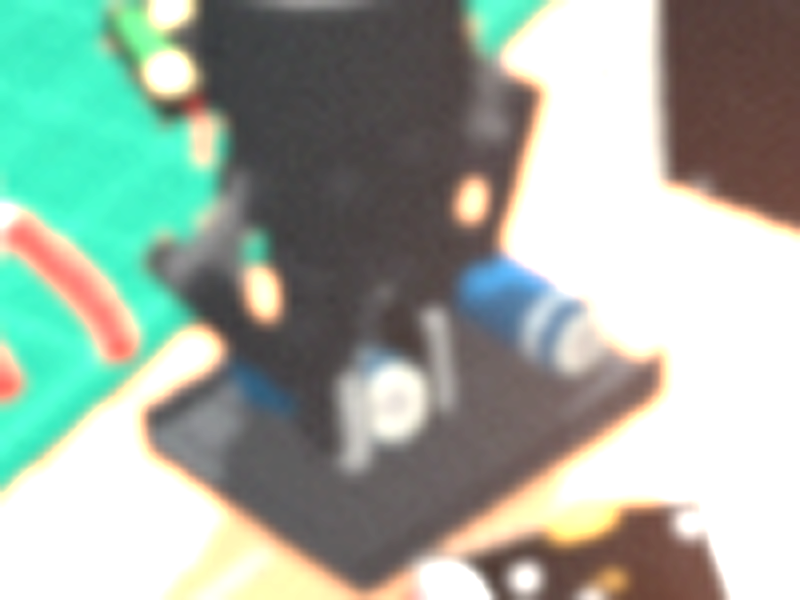

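Request:
{"op": "move_arm", "data": {
  "steps": [
    {"fingers": 15, "translation": [0.9, -0.8, -2], "turn": 0},
    {"fingers": 15, "translation": [0.8, -0.8, -2], "turn": 0},
    {"fingers": 15, "translation": [0.8, -0.7, -2], "turn": 0},
    {"fingers": 15, "translation": [0.7, -0.6, -2], "turn": 0},
    {"fingers": 15, "translation": [0, 0, 0], "turn": 0}
  ]
}}

```text
t: 26.52
eef_pos: [0.388, 0.2224, -0.0032]
tool_rot: [-0.0, 0.916, 0.4, 0.001]
contact_force: [0.0, -0.5, 6.8]
gripper_width: 0.284
```

```bash
python3 - <<'E'
from h import *
o=get_obs();print(o['contact_force'],o['torque'],o['eef_pos'],o['gripper_width'],trayrel(o['eef_pos']))
im=read_camera("side")
cv2.imwrite(f"pics/p19.png",cv2.convertScaleAbs(cv2.resize(im[155:230,150:250],(800,600),interpolation=cv2.INTER_CUBIC),alpha=1.8))
E
```

```text
[ 4.44253212e-03 -4.87288014e-01  6.80966117e+00] [ 0.12636917  0.19273568 -0.01210849] [ 0.38795702  0.22235009 -0.0031981 ] 0.28387198908689293 (np.float64(0.023914944239710807), np.float64(-0.026438487791709223))
```

View pics/p19.png

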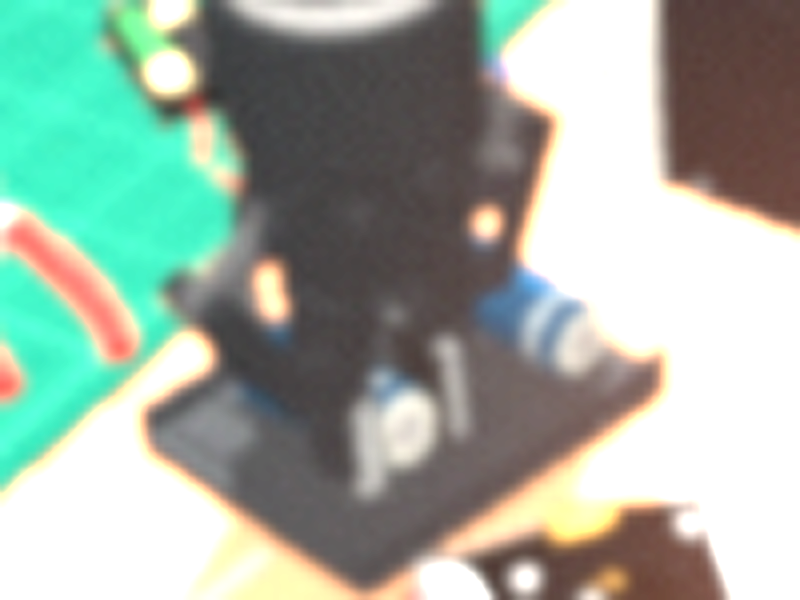

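Request:
{"op": "move_arm", "data": {
  "steps": [
    {"fingers": 15, "translation": [0.5, -0.5, -1.5], "turn": 0},
    {"fingers": 15, "translation": [0.5, -0.4, -1.5], "turn": 0},
    {"fingers": 15, "translation": [0, 0, 0], "turn": 0}
  ]
}}

```text
t: 26.95
eef_pos: [0.389, 0.2214, -0.0062]
tool_rot: [-0.0, 0.916, 0.4, 0.001]
contact_force: [0.9, -0.0, 6.0]
gripper_width: 0.281
```

Request:
{"op": "move_arm", "data": {
  "steps": [
    {"fingers": 15, "translation": [0.3, -0.3, -1], "turn": 0},
    {"fingers": 15, "translation": [0.2, -0.2, -1], "turn": 0},
    {"fingers": 15, "translation": [0, 0, 0], "turn": 0}
  ]
}}

```text
t: 27.32
eef_pos: [0.3895, 0.2209, -0.0081]
tool_rot: [-0.0, 0.916, 0.4, 0.001]
contact_force: [0.1, 0.4, 6.3]
gripper_width: 0.283
```

Request:
{"op": "move_arm", "data": {
  "steps": [
    {"fingers": 15, "translation": [0, 0, -1], "turn": 0},
    {"fingers": 15, "translation": [0, 0, -0.7], "turn": 0},
    {"fingers": 15, "translation": [0, 0, 0], "turn": 0}
  ]
}}

```text
t: 27.7
eef_pos: [0.3897, 0.2204, -0.0099]
tool_rot: [0.0, 0.916, 0.4, 0.001]
contact_force: [1.7, -1.8, 5.6]
gripper_width: 0.281
```

```bash
python3 - <<'E'
from h import *
o=get_obs();print(o['contact_force'],o['torque'],o['eef_pos'],o['gripper_width'],trayrel(o['eef_pos']))
im=read_camera("side")
cv2.imwrite(f"pics/p20.png",cv2.convertScaleAbs(cv2.resize(im[155:230,150:250],(800,600),interpolation=cv2.INTER_CUBIC),alpha=1.8))
E
```

```text
[ 1.73907958 -1.80364591  5.58000549] [-0.09796031 -0.09049264  0.02304925] [ 0.38974003  0.22038933 -0.009879  ] 0.28134811999111925 (np.float64(0.026552882632280783), np.float64(-0.026693345198102292))
```

View pics/p20.png

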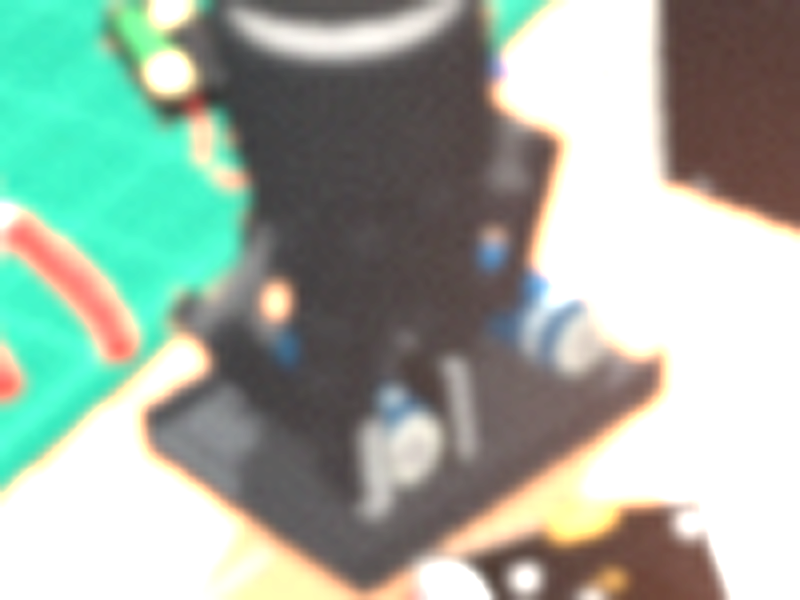

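The cell is practically flat and the height agrees with lying in the groove. I release gently and rise.

Request:
{"op": "move_arm", "data": {
  "steps": [
    {"fingers": 27, "translation": [0, 0, 0], "turn": 0},
    {"fingers": 30, "translation": [0, 0, 0], "turn": 0},
    {"fingers": 36, "translation": [0, 0, 0.5], "turn": 0},
    {"fingers": 42, "translation": [0, 0, 0.5], "turn": 0},
    {"fingers": 42, "translation": [0, 0, 0], "turn": 0}
  ]
}}

```text
t: 28.38
eef_pos: [0.3886, 0.2206, -0.0091]
tool_rot: [-0.0, 0.916, 0.4, -0.0]
contact_force: [-0.4, -0.0, -0.2]
gripper_width: 0.498
```

```bash
python3 - <<'E'
from h import *
o=get_obs();print(o['contact_force'],o['torque'],o['eef_pos'],o['gripper_width'],trayrel(o['eef_pos']))
im=read_camera("side")
cv2.imwrite(f"pics/p21.png",cv2.convertScaleAbs(cv2.resize(im[155:230,150:250],(800,600),interpolation=cv2.INTER_CUBIC),alpha=1.8))
E
```

```text
[-0.43283434 -0.03225475 -0.18971331] [-0.02015668  0.0111805   0.0106016 ] [ 0.38864854  0.22063518 -0.00912007] 0.4976863439502743 (np.float64(0.0255791599671035), np.float64(-0.027244390019933454))
```

View pics/p21.png

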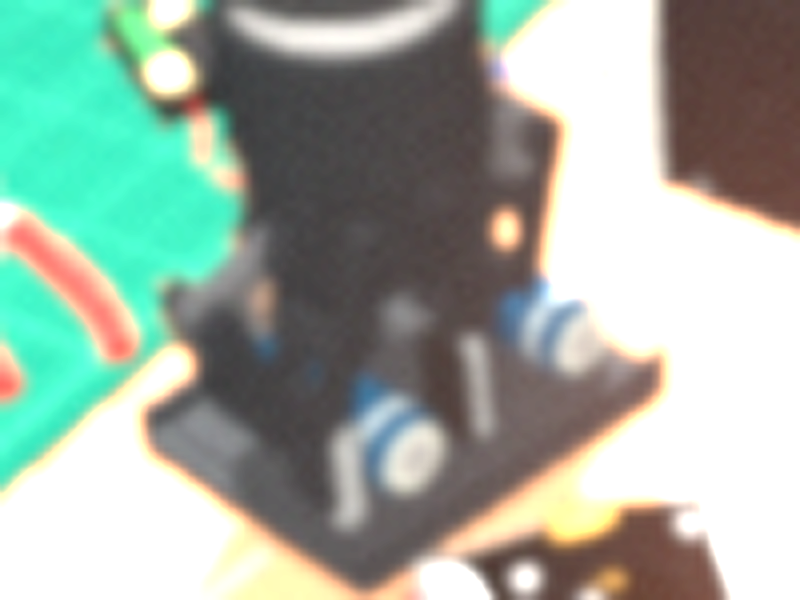

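Request:
{"op": "move_arm", "data": {
  "steps": [
    {"fingers": 50, "translation": [0, 0, 5], "turn": 0},
    {"fingers": 50, "translation": [0, 0, 15], "turn": 0},
    {"fingers": 50, "translation": [0, 0, 30], "turn": 0},
    {"fingers": 50, "translation": [0, 0, 50], "turn": 0},
    {"fingers": 50, "translation": [0, 0, 50], "turn": 0},
    {"fingers": 50, "translation": [0, 0, 50], "turn": 0},
    {"fingers": 50, "translation": [40, -40, 30], "turn": 0},
    {"fingers": 50, "translation": [40, -40, 0], "turn": 0},
    {"fingers": 50, "translation": [20, -50, 0], "turn": 0},
    {"fingers": 50, "translation": [0, -50, 0], "turn": 0}
  ]
}}

```text
t: 29.68
eef_pos: [0.4887, 0.0402, 0.2212]
tool_rot: [-0.0, 0.916, 0.4, 0.001]
contact_force: [0.6, 0.1, -0.1]
gripper_width: 0.584
```

```bash
python3 - <<'E'
from h import *
o=get_obs();print(o['eef_pos'])
A={}
for c in ("side","top"):
    im=read_camera(c)
    for n in ("cell_a_center","stuck_cell_center","rod_grip","solder_reel","tip_cleaner"): print(c,n,[(round(d['conf'],2),[round(float(v),1) for v in d['xy']]) for d in place_of(c,n)][:3])
    cr=im[155:230,150:250] if c=="side" else im[205:281,160:260]
    cv2.imwrite(f"pics/p22{c}.png",cv2.convertScaleAbs(cv2.resize(cr,(800,600),interpolation=cv2.INTER_CUBIC),alpha=1.5))
E
```

```text
[0.48872207 0.04018264 0.22119566]
side cell_a_center [(0.56, [313.8, 225.8]), (0.51, [212.7, 190.7]), (0.19, [224.9, 280.4])]
side stuck_cell_center [(0.51, [193.7, 207.5])]
side rod_grip []
side solder_reel [(0.93, [278.9, 219.5])]
side tip_cleaner [(0.95, [309.5, 226.6])]
top cell_a_center [(0.82, [191.3, 242.7])]
top stuck_cell_center [(0.68, [209.2, 261.5])]
top rod_grip []
top solder_reel [(0.72, [306.9, 220.3]), (0.67, [225.0, 182.7])]
top tip_cleaner [(0.76, [231.0, 153.6])]
```

View pics/p22side.png

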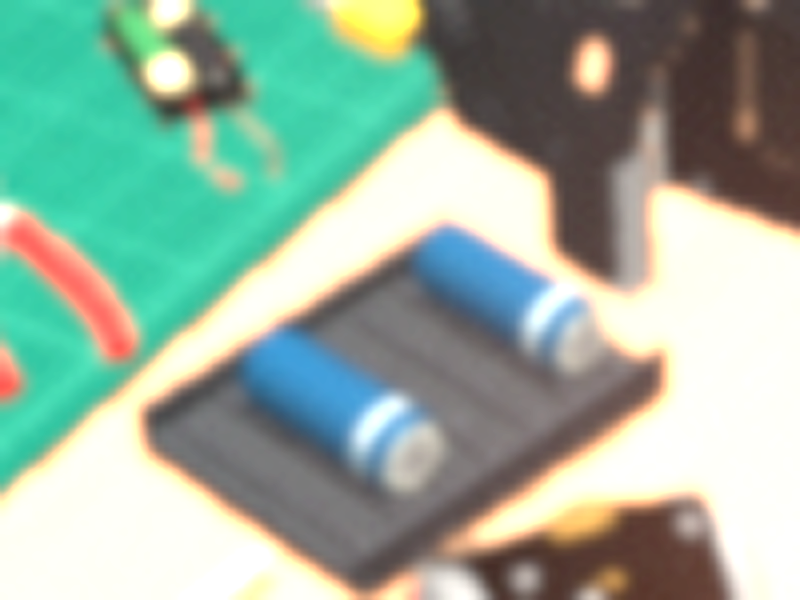

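View pics/p22top.png

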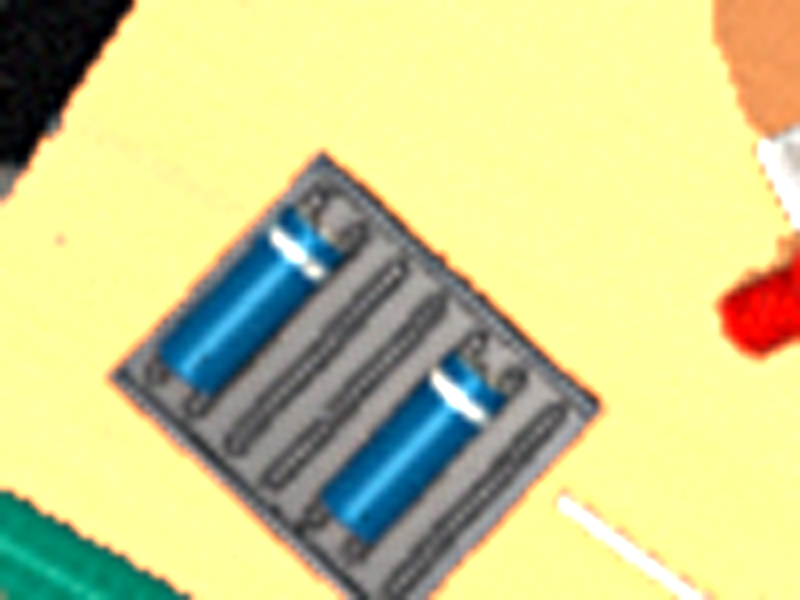

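```bash
python3 - <<'E'
from h import *
print(trayrel(atz("top",(209.2,261.5),.0264)), tri((193.7,207.5),(209.2,261.5)), trayrel(tri((193.7,207.5),(209.2,261.5))[0]))
o=get_obs();print(o['contact_force'],o['joint_vel'].round(3))
print(hand_in())
E
```

```text
(np.float64(-0.004000444906104953), np.float64(-0.023472246337852224)) (array([0.37012443, 0.24478223, 0.01581616]), np.float64(0.0033153890641886355)) (np.float64(-0.004363655897370135), np.float64(-0.021799168441755452))
[-0.31606643 -0.79615167  0.46744213] [ 0.003  0.002  0.007  0.001  0.002 -0.     0.001]
the job is handed in; nothing more can be done
None
```

The job is handed in at about 30 s of the 51 s allowed, with the cell lying in the tray's y = -27 mm groove. I got no verdict back.

**What I did**
- I pushed the rod's end with shut fingers along A to the stop, about 45 mm of travel at roughly 12 N. The cell then stood about 41 mm out.
- I backed off so the rod returned, then gripped the cell and drew it out.
- I lowered its lower end into the groove, rolled it flat on an arc at 6–9 N, opened the fingers and rose clear.

**Last checks**
- **Cell position:** In both views the cell lies along its groove. From the top view at the groove height its centre is at x ≈ -4 mm, y ≈ -23 mm in the tray's frame.
- **Other things:** Cell A's network points are within 1–3 px (up to about 6 mm) of where they were at the start. By eye it has not moved. The reel and the pot look unmoved.
- **Rod and arm:** The rod's grip looked fully back when I viewed it after the push. The network did not find the grip in the final pictures, though its visible part in the top picture was in its old place. The arm was touching nothing.

**What disagreed**
- **Fingertip height:** The real fingertips sit about 18–28 mm above the reported TCP. My first push therefore passed over the rod without moving it, and my first grip on the cell was too high. I corrected for both.
- **Final height reading:** Triangulating the networks' two points gave the cell's centre at 16 mm instead of 26 mm. I put that down to error in the side-view point, because both pictures show the cell seated between the ribs, but I did not measure its height any other way.

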